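# Clear the tablet and crack the stuck lid of a leak-test chamber

## Task

The work-instruction tablet was left leaning on the front of the leak-test chamber, in the way of its lid: take it away and lean it steeply, still standing tall and screen outward, squarely against the middle of the front of the black lidded tote. Then break the chamber's clear lid free of its sticky gasket by its handle, without letting it jump wide open, and hold it about a finger's width (roughly 20 mm) open at the front edge so that the air creeps in; finish while still holding it there. Leave everything else on the bench alone.

Things in the scene. Friction and masses are not known exactly. Their poses are not given: they have to be found in the camera images.
- tablet: Black tablet, 250 mm tall, 170 wide, 10 thick, 0.4 to 0.6 kg. Origin: centre of its bottom end face. z runs up its length, y across, -x out of the screen. At the start it leans on the chamber's front flange (0.31 rad from upright, top away from the robot, screen towards it); its top edge stands well above the lid handle and can be pinched across the thickness.
- tote: Black lidded tote, full, fixed. Body 146 mm deep (x), 206 wide (y), 145 high; its lid 158 x 218 mm, z 145 to 165: the straight front edge of this lid, 79 mm before the centre, is what a leaned panel touches. Origin: centre of the underside; x points to the back, the front faces -x (towards the robot); z up.
- chamber: Leak-test chamber, fixed: aluminium tub, flange 250 mm deep (x), 230 wide (y), its top at 104 mm; black gasket; clear lid 12 mm thick, 230 x 216 mm, top at 119 mm; pressure gauge behind. Origin: centre of the underside; x points to the back (hinge side), the front faces -x (towards the robot); z up.
- lid (a joint): Opening of the 0.7 kg lid, rad: 0 shut, grows as its front edge rises (0.087 = 20 mm there). Hinge line along the chamber's y, 117 mm behind its centre, 107 mm up; front edge 230 mm from it. About 16 N up at the handle breaks the gasket; its pull is half gone after 2 to 3 mm at the front edge, all gone after 8 mm; then 4 N carries the lid. It drops shut if let go.
- lid_handle (a point): Middle of the grip bar of the lid's steel bow handle; moves with the lid. Round bar 12 mm thick, 110 long, along the chamber's y; its centre 40 mm above the lid's top (159 mm above the chamber's underside when shut), 195 mm before the hinge line, 35 mm behind the lid's front edge. Free in front, behind and below.
- module_a: Bystander, loose: red module housing, 110 x 38 x 46 mm, between the chamber and the tote. Origin: centre of the underside, x along its length.
- module_b: Bystander, loose: red module housing, 110 x 38 x 46 mm, near the robot, in the middle of the bench. Origin: centre of the underside, x along its length.
- module_c: Bystander, loose: red module housing, 110 x 38 x 46 mm, out at the robot's left. Origin: centre of the underside, x along its length.
- screwdriver: Bystander, loose: screwdriver 200 mm long lying at the robot's right. x along it.
- meter: Bystander, loose: yellow hand-held meter 150 x 80 x 34 mm lying at the robot's left. Origin: centre of the underside.
- grease_jar: Bystander, loose: small jar, 56 mm across, 62 mm high, at the far side in the middle. Origin: centre of the underside.
- bit_tray: Bystander, loose: open black tray with four cells, 110 x 80 x 35 mm, at the robot's right. Origin: centre of the underside.
Things that resemble listed ones, but are neither listed nor needed, are in the scene too. Leave any turquoise look-alike of the tablet alone.

How it is judged:
By the outcome, as a careful person would: the job done as asked, in the order asked, and still so for the second after the job is handed in, while the arm keeps its last pose, push and grip.
It also fails if it takes over 54 s, if anything falls off the work surface, if the arm or the gripper's body presses on something with over 40 N, if the wrist force passes 120 N, or if a joint passes its speed limit or range.

## Robot

A 6-joint arm with a two-finger parallel gripper is mounted at the origin on the work surface. World frame = base frame: x ahead of the robot, y to its left, z up, the work surface at z = 0. Lengths are in m, angles in degrees, forces in N, time in s.
With the tool pointing down it reaches from about 0.25 to 0.8 m from the base axis. Payload 3.9 kg.
Tool frame: the origin (TCP) lies between the finger pads; the fingertips stand 25 mm ahead of it and the grasp point (between the pads) lies 6 mm ahead of it; x points along the fingers, y is the direction in which the jaws open and shut, and the axes are right-handed (so a half turn about x gives the same grasp; the last joint's range is limited). The gripper opens to 85 mm and grips with 20 to 120 N. Pads are 22 mm wide; open, the fingers measure 114 mm over their backs; the gripper's body (76 mm by 85 mm) begins 54 mm behind the grasp point. The pads swing forward as they close: fully open they stand 13 mm farther back than shut.
Start: joints at [-74.313, 14.897, -7.913, 67.191, 0, 90], TCP at [0.142, -0.505, 0.224] pointing down, gripper open.
Joint ranges: [-159.42, 159.42], [-47.68, 98.78], [-73.54, 78.23], [-108.79, 121.32], [-90, 84.71], [-180, 180]. Speed limits (degrees/s): [147.25, 147.25, 180, 180, 180, 180].

## Interface

Orientations are given as a 3x3 rotation matrix whose columns are the frame's x, y, z axes.
In Python, from station import sense, camera, calibration, env gives the robot as it stands. The module is installed in compiled form; this text tells all that it offers.
- The arm moves only by the shell command python3 -m creep 'ROWS' [FORCE]. ROWS is JSON, a list of rows, each a list of 3 entries, a list of its own where there are three numbers: the shift along the tool's x, y, z in m, then the turn about the tool's x in degrees, then the opening, from 0 (shut) to 1 (fully open). A call has 1 to 12 rows; each row is the pose to reach, as a shift and turn from the pose commanded when the call began, along the tool's axes at that moment; what a row does not reach only later rows make up. A row lasts 1/10 s, in which the tool goes at most 50 mm and 8.59 degrees, less where a joint would pass 70% of its speed; a pose out of reach is approached as far as the arm can. A call with a gripper value outside its range is refused whole. The fingers move at their own pace and stop on an object; FORCE is the grip in N (left out, the last holds). Time passes only in rows, so rows that repeat a pose let the fingers close. It gives the time, the measured TCP pose, the force and the opening at its end, in the units of the state.
- sense(): the state, without advancing time (a new reading comes with each control period).
- camera(name): name is "scene" or "top" or "wrist"; returns the picture (384x512x3 uint8, red, green, blue); there is no depth.
- calibration(name): a dict with "intrinsics" (3x3 intrinsics, pixels), "k1" (the pictures are not rectified: a ray, as slopes to the right and down, at radius r is drawn at 1 + k1 r^2 times it, then the intrinsics apply), "R" (3x3) and "t" (3): a world point X has camera coordinates R X + t. Camera axes: x right, y down, z forward; pixel columns grow to the right and rows downward; lengths in m; the calibration is good to about 2 mm. A picture is of the moment at which its call begins: read the wrist's pose just before it. calibration takes no time and is no camera call; for the wrist camera it gives the pose at the moment of the call.
- env.sign_off(): hands the job in, once; it reports no verdict.
The state is a dict: "t": time; "joint_pos": joint angles; "dq": joint speeds; "joint_efforts": joint torques, N m; "tool_pos": TCP position; "eef_rot": TCP orientation; "force": force on the tool from outside, world axes, zero at the start; "moment": the same for the moment, N m; "finger_gap": finger opening in m.
Only numpy, scipy, OpenCV 4.12 (cv2) and the standard library are available. Lean on these libraries where they do the work, as an engineer would, in place of code of your own. Each camera call takes 0.05 s, during which the arm holds its last target.

## Working session

There is one attempt and no reset: what is moved stays moved. The work goes in short steps, Python scripts to look and compute and a shell command to move; the robot and the scene stay as the last step left them, time stands still between calls to the robot, and variables do not carry over. Pictures are saved under pics/ and viewed, and the job is handed in when it is done.

```bash
mkdir -p pics; ls; python3 - <<'E'
from station import sense,camera,calibration
import cv2,numpy as np
s=sense();print({k:np.round(v,3).tolist() for k,v in s.items()})
for n in("scene","top","wrist"):
    c=calibration(n);print(n,{k:np.round(v,4).tolist() for k,v in c.items()})
    cv2.imwrite(f"pics/{n}0.png",camera(n)[:,:,::-1])
E
```

```text
pics
{'t': 0.0, 'joint_pos': [-74.311, 14.935, -7.986, 67.191, -0.0, 90.002], 'dq': [0.131, 0.016, 0.043, 0.024, 0.057, -0.012], 'joint_efforts': [-0.001, -40.568, 25.392, 0.019, -0.0, -0.0], 'tool_pos': [0.142, -0.505, 0.223], 'eef_rot': [[-0.001, 0.27, -0.963], [0.002, -0.963, -0.27], [-1.0, -0.002, 0.0]], 'force': [-0.346, 0.099, 0.234], 'moment': [0.001, 0.005, -0.0], 'finger_gap': 0.086}
scene {'intrinsics': [[388.9761, 0.0, 258.7905], [0.0, 388.9761, 197.813], [0.0, 0.0, 1.0]], 'k1': -0.0412, 'R': [[0.7034, 0.7108, 0.0079], [0.5337, -0.5207, -0.6663], [-0.4695, 0.4729, -0.7456]], 't': [-0.3566, -0.1738, 1.7074]}
top {'intrinsics': [[378.3133, 0.0, 254.8859], [0.0, 378.3133, 192.8224], [0.0, 0.0, 1.0]], 'k1': 0.0305, 'R': [[-0.03, -0.9995, 0.0096], [-0.9953, 0.029, -0.0918], [0.0915, -0.0123, -0.9957]], 't': [0.0101, 0.5222, 1.235]}
wrist {'intrinsics': [[264.3571, 0.0, 257.0374], [0.0, 264.3571, 188.9106], [0.0, 0.0, 1.0]], 'k1': -0.0287, 'R': [[0.2704, -0.9627, -0.0031], [-0.918, -0.2588, 0.3006], [-0.2901, -0.0785, -0.9538]], 't': [-0.523, -0.0398, 0.3798]}
```

View pics/scene0.png

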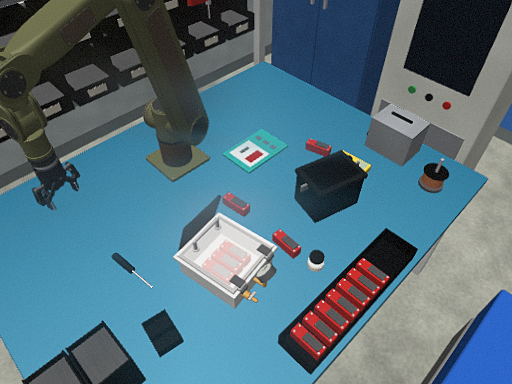

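View pics/top0.png

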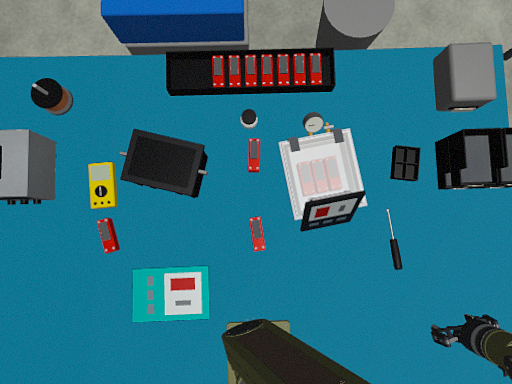

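View pics/wrist0.png

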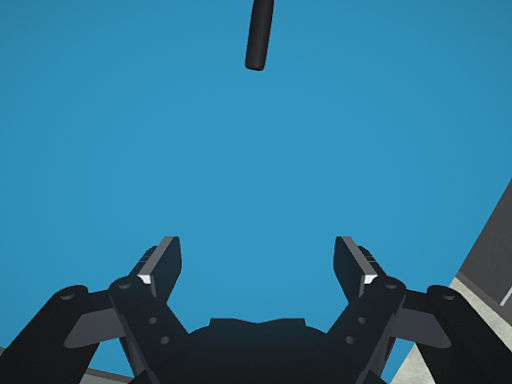

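Look-alikes of the tablet: the turquoise flat panel at top (170,293), which I must leave alone; the black leaning panel at top (332,211); the dark flat pad at scene (163,332), which is the bit tray; and the dark bins at top (475,158). I choose (332,211). The tote is at top (165,163). Next I check both in close crops.

```bash
python3 - <<'E'
import cv2,numpy as np
t=cv2.imread("pics/top0.png");s=cv2.imread("pics/scene0.png")
def crop(im,x0,y0,w,h,k,n):
    c=cv2.resize(im[y0:y0+h,x0:x0+w],None,fx=k,fy=k,interpolation=cv2.INTER_CUBIC)
    for i in range(0,w,20):
        cv2.putText(c,str(x0+i),(i*k,10),0,.35,(0,255,255),1);cv2.line(c,(i*k,12),(i*k,18),(0,255,255),1)
    for j in range(0,h,20):
        cv2.putText(c,str(y0+j),(0,j*k+4),0,.35,(0,255,255),1)
    c=np.clip(c.astype(float)*1.0,0,255).astype(np.uint8)
    c=(255*(c/255.)**.6).astype(np.uint8)
    cv2.imwrite(f"pics/{n}.png",c)
crop(t,260,100,130,140,4,"c_top_ch")
crop(t,110,115,110,95,6,"c_top_tote")
crop(s,165,185,125,125,4,"c_sc_ch")
crop(s,285,140,100,90,6,"c_sc_tote")
E
```

```text
(no output)
```

View pics/c_top_ch.png

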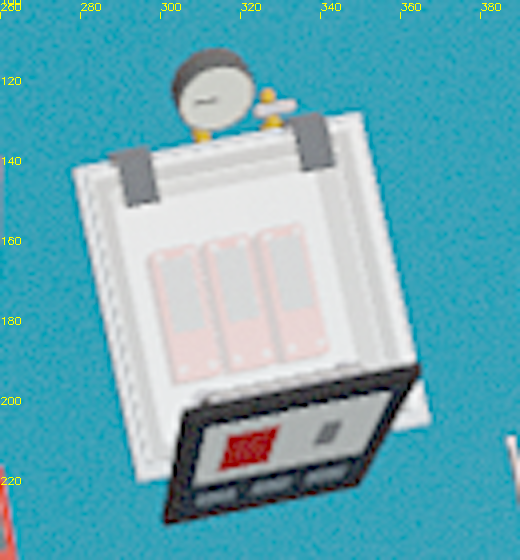

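View pics/c_top_tote.png

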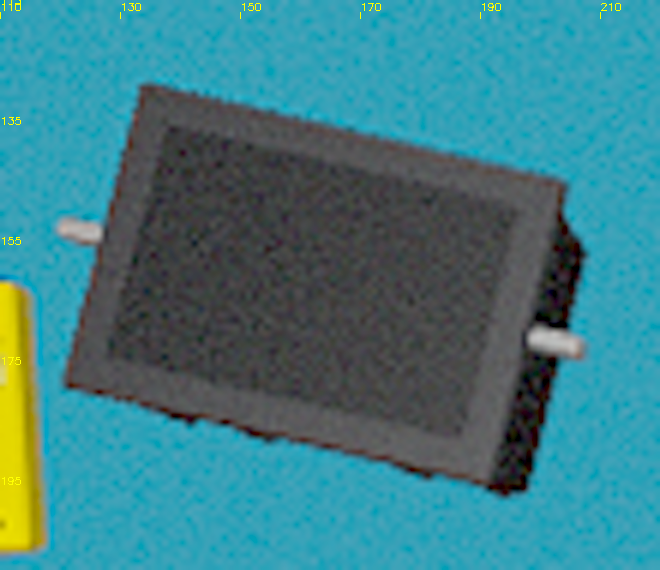

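View pics/c_sc_ch.png

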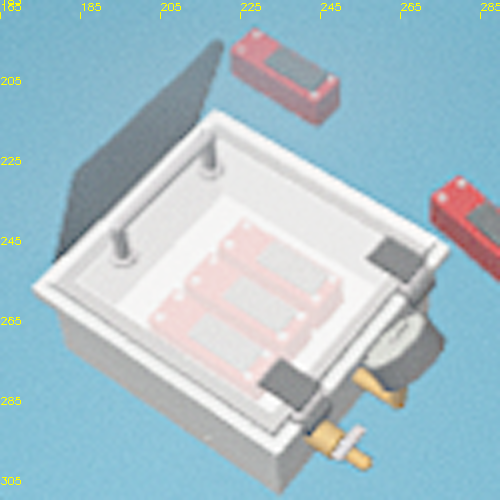

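View pics/c_sc_tote.png

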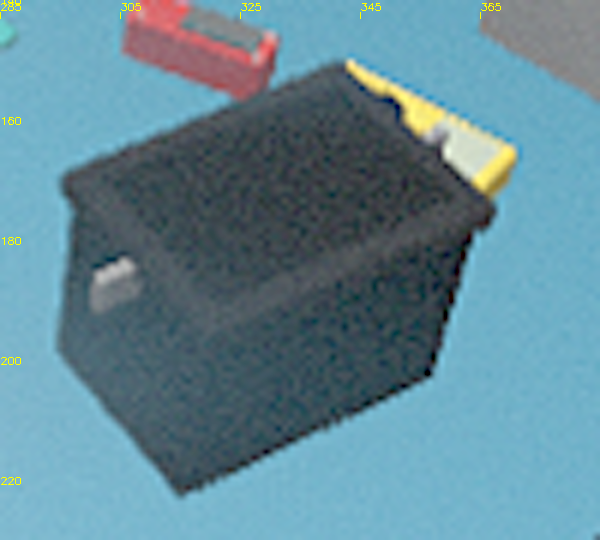

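```bash
cat > h.py <<'E'
import numpy as np, cv2
from scipy.optimize import least_squares
from station import sense,camera,calibration
def proj(X,n,c=None):
    c=c or calibration(n);p=np.asarray(X)@np.array(c["R"]).T+np.array(c["t"])
    s=p[:,:2]/p[:,2:];r2=(s**2).sum(1,keepdims=True);s=s*(1+c["k1"]*r2)
    K=np.array(c["intrinsics"]);return s*[K[0,0],K[1,1]]+K[:2,2]
def ray(px,n,z):
    c=calibration(n);f=lambda q:(proj([[q[0],q[1],z]],n,c)[0]-px)
    return least_squares(f,[.5,0]).x
def Rz(a):return np.array([[np.cos(a),-np.sin(a),0],[np.sin(a),np.cos(a),0],[0,0,1]])
def Ry(a):return np.array([[np.cos(a),0,np.sin(a)],[0,1,0],[-np.sin(a),0,np.cos(a)]])
def fit(obs,x0,tilt=None,z0=0):
    def W(p,L):
        L=np.asarray(L,float)
        if tilt is not None: L=L@Ry(p[3] if len(p)>3 else tilt).T
        return L@Rz(p[2]).T+[p[0],p[1],z0]
    f=lambda p:np.concatenate([(proj(W(p,L),n)-np.array(px)).ravel() for n,L,px in obs])
    r=least_squares(f,x0);return r.x,np.abs(r.fun).max(),r.fun
E
python3 - <<'E'
from h import *
for n in("top","scene"):
    c=calibration(n);print(n,-np.array(c["R"]).T@np.array(c["t"]))
L=[[.125,.115,.104],[.125,-.115,.104],[-.125,.115,.104],[-.125,-.115,.104]]
r=fit([("top",L,[(278.75,142.5),(349.5,128.25),(294.25,220.75),(367.5,206)]),("scene",L,[(277.2,246.75),(234.5,295),(218.2,212.5),(173.25,257.25)])],[.5,-.2,0]);print("ch",r)
L=[[.079,.109,.165],[.079,-.109,.165],[-.079,.109,.165],[-.079,-.109,.165]]
r=fit([("top",L,[(134.2,129.2),(204.5,145.5),(120.8,179.2),(192,196.2)]),("scene",L,[(367.2,175.8),(319.5,194.7),(341.7,150.3),(295.3,170.5)])],[.5,.2,0]);print("tote",r)
T=[[.005,.085,.25],[.005,-.085,.25]];B=[[-.005,.085,0],[-.005,-.085,0]]
o=[("top",T+B,[(306.25,202.5),(364.5,191.75),(301.75,230.75),(350,221.75)]),("scene",T,[(220,195),(183.75,228.75)])]
print("tab",fit(o,[.4,-.2,0],.31,.0015));print(fit(o,[.4,-.2,0,.31],.31,.0015))
for nm,p in dict(a=(254,155),b=(258,233),c=(108,235),meter=(102,186),sd0=(388,210),sd1=(398,268),jar=(249,118),tq1=(209,267),tq2=(133,267)).items():print(nm,ray(p,"top",.02))
E
```

```text
top [0.40705649 0.01005804 1.27762337]
scene [ 1.14523078 -0.64443842  1.1600561 ]
ch (array([ 0.56864141, -0.21588062,  0.17247187]), np.float64(2.911555679985213), array([-1.04529077,  0.03261028, -0.67061154, -0.04973235,  0.11798995,
       -0.38373481, -0.73645431, -0.48789149, -0.37085903, -0.86218396,
       -0.68473365,  2.91155568, -0.38202248, -0.87645225, -0.95254245,
       -0.97459608]))
tote (array([ 0.60993421,  0.26617713, -0.26181468]), np.float64(2.1113666732777006), array([-0.34453915, -1.44129484,  0.58747913, -0.91204342, -0.83517832,
       -0.24126105,  0.12354429, -0.2312613 ,  0.27175354, -1.34210695,
       -0.66911022,  1.46125534, -0.87194015, -0.92394984, -1.49766079,
       -2.11136667]))
tab (array([ 0.40566496, -0.23797277,  0.16551825]), np.float64(1.5274830136147273), array([-0.95140816,  0.07893494,  1.05850676, -1.05174975, -1.13478088,
        1.52748301,  0.13311792,  0.69186399,  0.23975109,  0.48322471,
       -0.15282614,  1.09281539]))
(array([ 0.40888638, -0.23740195,  0.16597303,  0.29141251]), np.float64(1.3437639755129567), array([-8.11049088e-01,  4.67762063e-01,  1.28323911e+00, -7.09098423e-01,
       -1.34376398e+00,  5.85630569e-01, -9.58453718e-02, -2.67419420e-01,
       -6.19627456e-02,  1.10797340e-03, -4.78281885e-01,  6.02802753e-01]))
a [ 0.65062896 -0.00630193]
b [ 0.3890509  -0.01172672]
c [0.39796366 0.47981562]
meter [0.56012776 0.50047485]
sd0 [ 0.45245676 -0.44591918]
sd1 [ 0.26205396 -0.4661779 ]
jar [0.7782918  0.00687492]
tq1 [0.28352356 0.15187799]
tq2 [0.29181191 0.39850277]
```

Both crops confirm the choice: the black panel with the screen (top c. (332,211)) leans on the chamber and the tote is at (163,163). The first move raises the tool, turns the jaws across the tablet and goes to a lookout.

```bash
python3 -m creep '[[[-0.05,0,0],-8,1],[[-0.1,0,0],-16,1],[[-0.12,-0.02,-0.035],-24,1],[[-0.12,-0.045,-0.075],-32,1],[[-0.12,-0.07,-0.115],-40,1],[[-0.12,-0.09,-0.155],-48,1],[[-0.12,-0.115,-0.195],-56,1],[[-0.12,-0.135,-0.235],-64,1],[[-0.12,-0.16,-0.275],-72,1],[[-0.12,-0.185,-0.32],-80,1],[[-0.12,-0.185,-0.32],-84,1],[[-0.12,-0.185,-0.32],-84,1]]'
python3 - <<'E'
from h import *
s=sense();print(s["t"],s["joint_pos"],s["tool_pos"],s["eef_rot"])
c=calibration("wrist");print(-np.array(c["R"]).T@np.array(c["t"]))
cv2.imwrite("pics/w1.png",camera("wrist")[:,:,::-1]);cv2.imwrite("pics/s1.png",camera("scene")[:,:,::-1])
E
```

```text
t: 1.35
tool_pos: [0.4008, -0.2394, 0.3431]
eef_rot: [[-0.001, 0.985, 0.172], [0.0, 0.172, -0.985], [-1.0, -0.001, -0.001]]
force: [-0.4, 0.7, -0.1]
finger_gap: 0.0851
1.35 [-3.08433442e+01  7.79066265e+00  6.24781987e-01  8.28932542e+01
 -1.01943744e-02  4.92695547e+01] [ 0.40079925 -0.23940345  0.3430543 ] [[-9.77351640e-04  9.85147553e-01  1.71707146e-01]
 [ 3.76387034e-04  1.71707578e-01 -9.85147890e-01]
 [-9.99999452e-01 -8.98207563e-04 -5.38615449e-04]]
[ 0.38713414 -0.16358724  0.49295066]
```

View pics/w1.png

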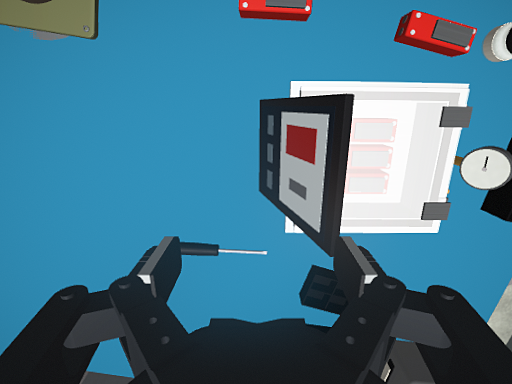

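```bash
python3 - <<'E'
import cv2,numpy as np
t=cv2.imread("pics/w1.png")
x0,y0,w,h,k=240,75,240,190,3
c=cv2.resize(t[y0:y0+h,x0:x0+w],None,fx=k,fy=k,interpolation=cv2.INTER_CUBIC)
for i in range(0,w,20): cv2.putText(c,str(x0+i),(i*k,10),0,.35,(0,255,255),1)
for j in range(0,h,20): cv2.putText(c,str(y0+j),(0,j*k+4),0,.35,(0,255,255),1)
cv2.imwrite("pics/w1c.png",(255*(c/255.)**.6).astype(np.uint8))
E
```

```text
(no output)
```

View pics/w1c.png

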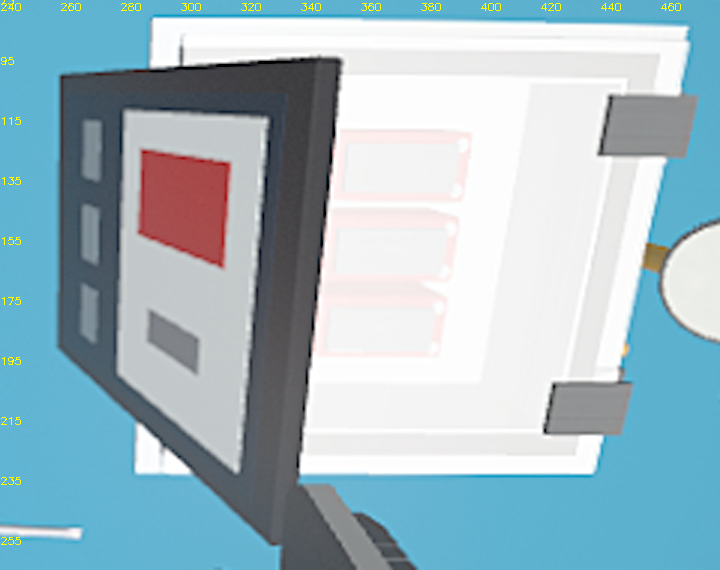

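```bash
python3 - <<'E'
from h import *
L=[[.125,.115,.104],[.125,-.115,.104],[-.125,.115,.104],[-.125,-.115,.104]]
ow=("wrist",L,[(469.3,84),(438.7,232.7),(290.3,81),(285.3,232.7)])
ot=("top",L,[(278.75,142.5),(349.5,128.25),(294.25,220.75),(367.5,206)])
os=("scene",L,[(277.2,246.75),(234.5,295),(218.2,212.5),(173.25,257.25)])
for o in([ow],[ot],[os],[ow,ot]):
    r=fit(o,[.5,-.2,0]);print(r[0],np.round(r[2],1))
T=[[.005,.085,.25],[.005,-.085,.25]];B=[[-.005,.085,0],[-.005,-.085,0]]
W=[[.005,.085,.25],[-.005,.085,.25],[-.005,.085,0],[-.005,-.085,0],[-.005,-.085,.25]]
ow=("wrist",W,[(354,94.3),(346.7,95),(260,100),(259.3,191),(331.7,256.7)])
ot=("top",T+B,[(306.25,202.5),(364.5,191.75),(301.75,230.75),(350,221.75)])
for o in([ow],[ow,ot]):
    r=fit(o,[.4,-.2,0],.31,.0015);print(r[0],np.round(r[2],1))
p=r[0];print("top", (np.array([[0,0,.25]])@Ry(.31).T@Rz(p[2]).T+[p[0],p[1],.0015]))
E
```

```text
[ 0.56904715 -0.21702948  0.16848113] [-0.1 -0.7 -1.6 -0.3  0.9  0.5  0.6  0.3]
[ 0.56787526 -0.21767122  0.16724222] [-0.3  0.   0.2  0.3  0.5 -0.3 -0.3 -0. ]
[ 0.56931675 -0.21392803  0.17837554] [ 0.1 -1.3  0.3  2.6 -0.1 -1.  -0.3 -0.9]
[ 0.56882337 -0.21713004  0.16819937] [-0.3 -0.6 -1.7 -0.3  0.7  0.5  0.5  0.3 -0.5 -0.2 -0.1 -0.   0.3 -0.6
 -0.5 -0.4]
[ 0.4074646  -0.23651779  0.17278726] [ 1.2 -0.4 -0.8 -1.3 -0.5  0.   0.4  0.7 -0.4  2. ]
[ 0.40730346 -0.23667028  0.17129803] [ 1.1 -0.1 -0.9 -1.  -0.5  0.1  0.3  0.8 -0.7  2.2 -1.6 -0.3  0.3 -1.8
 -1.5  1.2 -0.3  0.1]
top [[ 0.48245193 -0.22367009  0.23958339]]
```

The crop shows the panel's screen towards the robot, with its top edge at px (354,94)–(332,257) standing over the chamber's lid. The wrist and top fits agree within 1–2 mm. I go over the top edge and straddle it.

```bash
python3 -m creep '[[[0,0.04,0],0,1],[[0,0.078,0],0,1],[[0.03,0.078,0],0,0.8],[[0.065,0.078,0],0,0.6],[[0.1,0.078,0],0,0.5],[[0.108,0.078,0],0,0.4],[[0.108,0.078,0],0,0.35],[[0.108,0.078,0],0,0.35]]' 20
python3 - <<'E'
from h import *
cv2.imwrite("pics/w2.png",camera("wrist")[:,:,::-1])
E
```

```text
t: 2.25
tool_pos: [0.4774, -0.2287, 0.2372]
eef_rot: [[0.002, 0.986, 0.167], [-0.001, 0.167, -0.986], [-1.0, 0.002, 0.001]]
force: [-0.3, -0.2, -0.0]
finger_gap: 0.0297
```

View pics/w2.png

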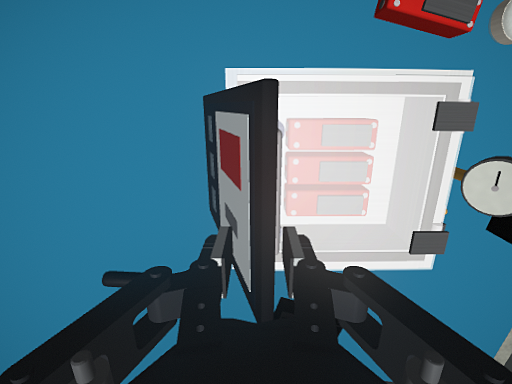

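The jaws straddle the top edge (px (265,80)–(262,310)) between the pads at (215,260) and (290,260). I draw the top back until the tablet stands upright, then grip it.

```bash
python3 -m creep '[[[-0.002,-0.012,0],0,0.35],[[-0.004,-0.024,0],0,0.35],[[-0.006,-0.036,0],0,0.35],[[-0.008,-0.048,0],0,0.35],[[-0.008,-0.06,0],0,0.35],[[-0.008,-0.07,0],0,0.35],[[-0.008,-0.07,0],0,0.35],[[-0.008,-0.07,0],0,0.2],[[-0.008,-0.07,0],0,0.1],[[-0.008,-0.07,0],0,0],[[-0.008,-0.07,0],0,0],[[-0.008,-0.07,0],0,0]]' 40
python3 - <<'E'
from h import *
cv2.imwrite("pics/w3.png",camera("wrist")[:,:,::-1]);cv2.imwrite("pics/s3.png",camera("scene")[:,:,::-1])
E
```

```text
t: 3.5
tool_pos: [0.4081, -0.2394, 0.2434]
eef_rot: [[-0.0, 0.986, 0.169], [0.0, 0.169, -0.986], [-1.0, -0.0, -0.0]]
force: [-0.5, 0.3, 0.3]
finger_gap: -0.0002
```

View pics/w3.png

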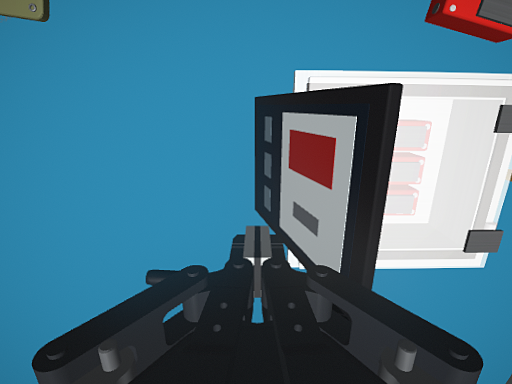

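View pics/s3.png

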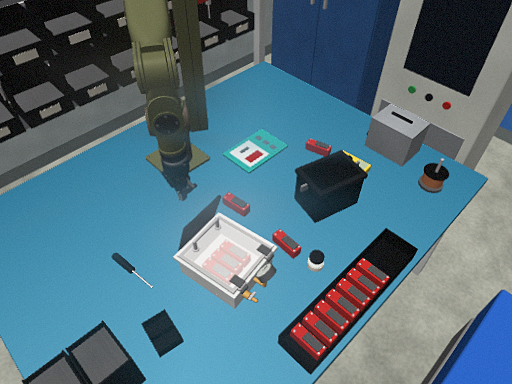

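The fingers shut empty. In the wrist view the tablet still leans at px (402,84)–(375,290), so the finger slid off its top edge. I re-measure and go deeper.

```bash
python3 - <<'E'
from h import *
t=cv2.imread("pics/w3.png")
x0,y0,w,h,k=240,60,270,230,3
c=cv2.resize(t[y0:y0+h,x0:x0+w],None,fx=k,fy=k,interpolation=cv2.INTER_CUBIC)[:600,:800]
for i in range(0,w,20): cv2.putText(c,str(x0+i),(i*k,10),0,.35,(0,255,255),1)
for j in range(0,h,20): cv2.putText(c,str(y0+j),(0,j*k+4),0,.35,(0,255,255),1)
cv2.imwrite("pics/w3c.png",(255*(c/255.)**.6).astype(np.uint8))
T=[[.005,.085,.25],[-.005,.085,.25],[-.005,.085,0],[-.005,-.085,0],[-.005,-.085,.25]]
p=[.4073,-.2367,.171]
print(proj((np.array(T)@Ry(.31).T@Rz(p[2]).T+[p[0],p[1],.0015]),"wrist"))
E
```

```text
[[403.43097456  86.86002286]
 [389.13957199  86.29938305]
 [253.96315823  98.45368543]
 [254.49851607 211.2278113 ]
 [354.59723408 333.13147203]]
```

View pics/w3c.png

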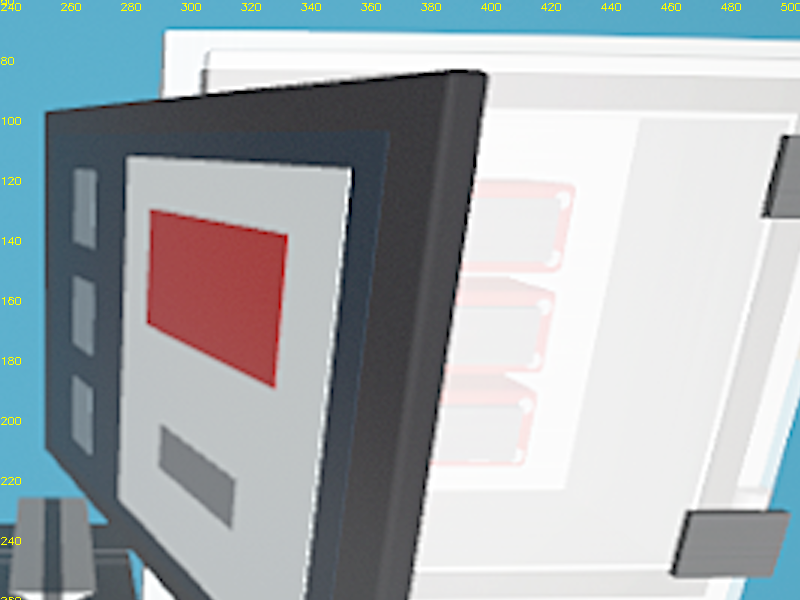

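The tablet's pose is unchanged within 2 mm. I straddle it again, about 25 mm deeper this time, and pull in short, checked steps.

```bash
python3 -m creep '[[[-0.04,0,0],0,0.5],[[-0.065,0,0],0,0.5],[[-0.065,0.035,-0.005],0,0.5],[[-0.065,0.07,-0.005],0,0.5],[[-0.02,0.07,-0.005],0,0.5],[[0.01,0.07,-0.005],0,0.5],[[0.029,0.07,-0.005],0,0.45],[[0.029,0.07,-0.005],0,0.4],[[0.029,0.07,-0.005],0,0.4]]' 20
python3 - <<'E'
from h import *
cv2.imwrite("pics/w4.png",camera("wrist")[:,:,::-1])
E
python3 -m creep '[[[0,-0.006,0],0,0.4],[[0,-0.012,0],0,0.4],[[0,-0.018,0],0,0.4],[[0,-0.024,0],0,0.4],[[0,-0.03,0],0,0.4],[[0,-0.03,0],0,0.4]]'
python3 - <<'E'
from h import *
cv2.imwrite("pics/w5.png",np.hstack([cv2.imread("pics/w4.png"),camera("wrist")[:,:,::-1]])[:,130:930])
E
```

```text
t: 4.5
tool_pos: [0.4761, -0.2227, 0.2148]
eef_rot: [[-0.0, 0.986, 0.168], [0.0, 0.168, -0.986], [-1.0, -0.0, -0.0]]
force: [-0.4, -0.9, 0.3]
finger_gap: 0.034
t: 5.15
tool_pos: [0.4452, -0.2278, 0.2146]
eef_rot: [[-0.001, 0.986, 0.168], [0.0, 0.168, -0.986], [-1.0, -0.001, -0.0]]
force: [-0.0, 0.1, -1.0]
finger_gap: 0.0341
```

View pics/w5.png

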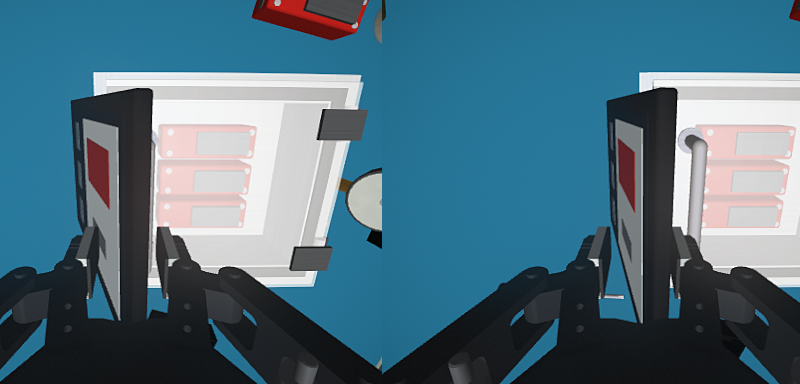

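It works: the back pad (right view, px (680,265)) carries the tablet with it and the handle is now clear at (697,190). I keep pulling.

```bash

python3 -m creep '[[[0,-0.006,0],0,0.4],[[0,-0.012,0],0,0.4],[[0,-0.018,0],0,0.4],[[0,-0.024,0],0,0.4],[[0,-0.03,0],0,0.4],[[0,-0.036,0],0,0.4],[[0,-0.04,0],0,0.4],[[0,-0.04,0],0,0.35]]'
python3 - <<'E'
from h import *
cv2.imwrite("pics/w6.png",camera("wrist")[:,:,::-1])
E
python3 -m creep '[[[0,0,0],0,0.3],[[0,0,0],0,0.25],[[0,0,0],0,0.2],[[0,0,0],0,0.15],[[0,0,0],0,0.1],[[0,0,0],0,0]]' 50
python3 - <<'E'
from h import *
cv2.imwrite("pics/w7.png",np.hstack([cv2.imread("pics/w6.png"),camera("wrist")[:,:,::-1]])[:,130:930])
E
```

```text
t: 6.0
tool_pos: [0.4063, -0.2345, 0.2145]
eef_rot: [[-0.0, 0.986, 0.168], [0.0, 0.168, -0.986], [-1.0, -0.0, -0.0]]
force: [-0.6, 0.6, -0.3]
finger_gap: 0.0296
t: 6.65
tool_pos: [0.4071, -0.2345, 0.2146]
eef_rot: [[0.0, 0.986, 0.168], [-0.0, 0.168, -0.986], [-1.0, 0.0, 0.0]]
force: [-1.2, -0.0, 1.0]
finger_gap: 0.0093
```

View pics/w7.png

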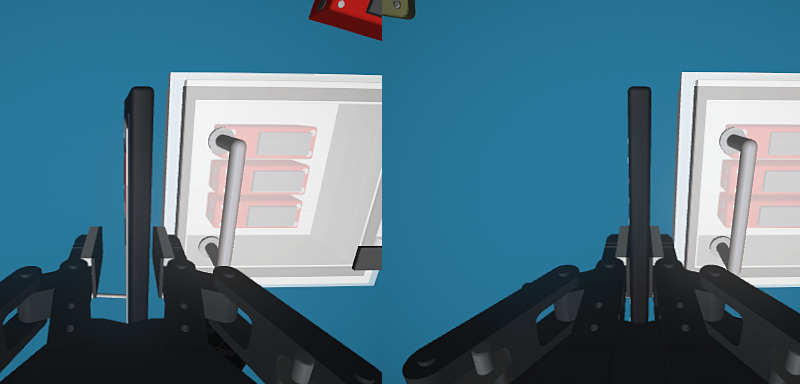

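The tablet is held upright between the pads (9.3 mm gap, px (640,260)). I lift it and carry it over module_b towards the tote.

```bash

python3 -m creep '[[[-0.01,0,0],0,0],[[-0.03,0,0],0,0],[[-0.055,0,0],0,0],[[-0.08,0,0],0,0],[[-0.095,0,-0.01],0,0],[[-0.1,0.004,-0.03],0,0],[[-0.1,0.01,-0.06],2,0],[[-0.1,0.017,-0.09],4,0],[[-0.1,0.023,-0.12],6,0],[[-0.1,0.03,-0.15],8,0],[[-0.1,0.036,-0.18],10,0],[[-0.1,0.042,-0.21],12,0]]' 80
python3 - <<'E'
from h import *
s=sense();y=s["eef_rot"][:,1];z=s["eef_rot"][:,2];d=np.array([.417,.318,.315])-s["tool_pos"]
print(s["tool_pos"],"need",s["eef_rot"].T@d,"turn",np.degrees(np.arctan2(y[1],y[0]))+15)
E
```

```text
t: 7.9
tool_pos: [0.4123, -0.0192, 0.3142]
eef_rot: [[-0.002, 0.999, -0.042], [0.0, -0.042, -0.999], [-1.0, -0.002, -0.0]]
force: [1.0, -0.2, -5.1]
finger_gap: 0.0086
[ 0.41227586 -0.01922716  0.31416733] need [-0.00080187 -0.00942784 -0.33712853] turn 12.595784968214133
```

```bash

python3 -m creep '[[[0,-0.001,-0.03],2,0],[[0,-0.002,-0.06],4,0],[[0,-0.003,-0.09],6,0],[[0,-0.003,-0.12],8,0],[[0,-0.004,-0.15],10,0],[[0,-0.005,-0.18],12,0],[[0,-0.006,-0.21],12.6,0],[[0,-0.007,-0.24],12.6,0],[[0,-0.008,-0.27],12.6,0],[[0,-0.009,-0.3],12.6,0],[[0,-0.0095,-0.325],12.6,0],[[0,-0.0095,-0.337],12.6,0]]'
python3 - <<'E'
from h import *
print(sense()["tool_pos"])
cv2.imwrite("pics/w8.png",camera("wrist")[:,:,::-1])
s=sense();print(s["tool_pos"],s["eef_rot"].tolist(),s["force"])
cv2.imwrite("pics/s8.png",camera("scene")[:,:,::-1])
E
```

```text
t: 9.1
tool_pos: [0.4167, 0.3184, 0.3137]
eef_rot: [[-0.002, 0.967, -0.255], [-0.0, -0.255, -0.967], [-1.0, -0.001, 0.001]]
force: [0.2, -0.9, -4.5]
finger_gap: 0.0085
[0.41674655 0.31842816 0.31367762]
[0.41701127 0.31941348 0.3135837 ] [[-0.0015936924120174853, 0.9669333802806842, -0.2550241130627961], [0.0008955260835464004, -0.25502295466056774, -0.9669345844622727], [-0.999998329087369, -0.00176937705535585, -0.0004594859153602264]] [ 1.0681289   3.23607258 -4.93055546]
```

View pics/w8.png

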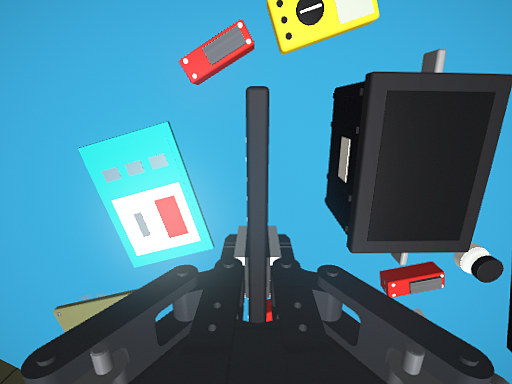

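View pics/s8.png

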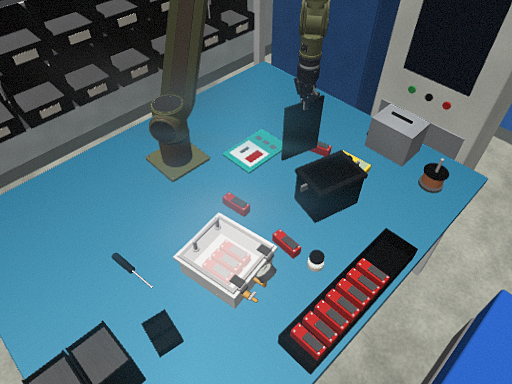

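```bash
python3 - <<'E'
from h import *
t=cv2.imread("pics/w8.png")
def cr(x0,y0,w,h,k,n):
    c=cv2.resize(t[y0:y0+h,x0:x0+w],None,fx=k,fy=k,interpolation=cv2.INTER_CUBIC)
    for i in range(0,w,20): cv2.putText(c,str(x0+i),(i*k,10),0,.35,(0,0,255),1)
    for j in range(0,h,20): cv2.putText(c,str(y0+j),(0,j*k+4),0,.35,(0,0,255),1)
    return (255*(c/255.)**.5).astype(np.uint8)
cv2.imwrite("pics/w8c.png",cr(315,55,197,215,3,""))
cv2.imwrite("pics/w8d.png",cr(225,75,70,80,6,""))
s=sense();R=s["eef_rot"];p=s["tool_pos"]
for o in(-.1,-.085,-.08,-.075):print(o,proj([p+R@[-.0354,-.005,o],p+R@[-.0354,.005,o]],"wrist").round(1).tolist())
E
```

```text
-0.1 [[246.4, 44.6], [272.0, 44.6]]
-0.085 [[246.8, 85.3], [271.4, 85.3]]
-0.08 [[246.9, 98.3], [271.2, 98.3]]
-0.075 [[247.0, 110.9], [271.0, 110.9]]
```

View pics/w8c.png

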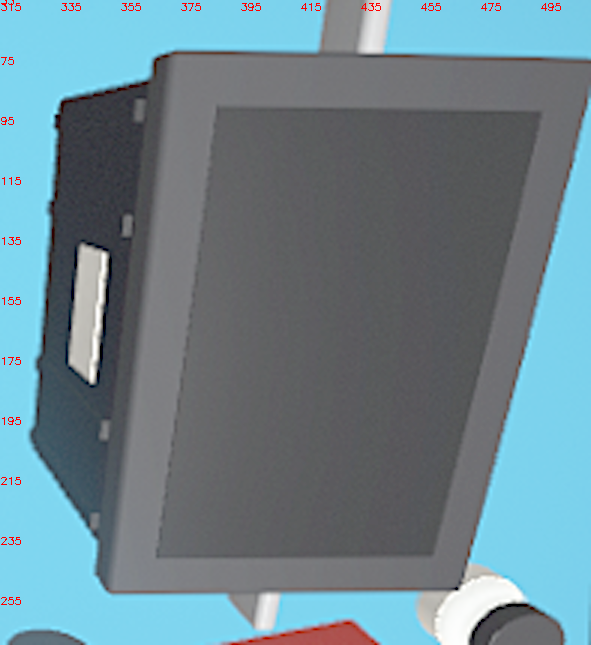

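View pics/w8d.png

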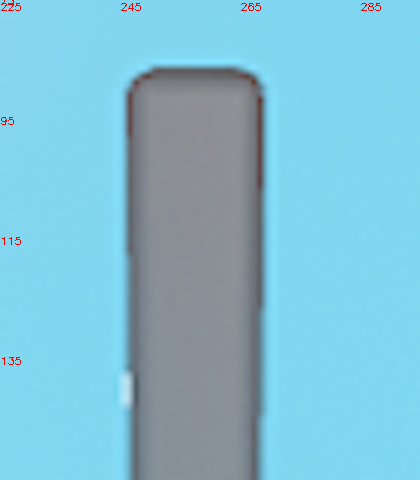

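```bash
python3 - <<'E'
from h import *
L=[[.079,.109,.165],[.079,-.109,.165],[-.079,.109,.165],[-.079,-.109,.165]]
ow=("wrist",L,[(512,75.7),(469,251.7),(371.5,72.3),(352,251.7)])
ot=("top",L,[(134.2,129.2),(204.5,145.5),(120.8,179.2),(192,196.2)])
for o in([ow],[ot],[ow,ot]):
    r=fit(o,[.6,.26,-.25]);print(r[0],np.degrees(r[0][2]),r[2].round(1))
# target
x,y,a=r[0];s=sense()
tab=np.array([x,y])+np.array([[np.cos(a),-np.sin(a)],[np.sin(a),np.cos(a)]])@[-.130,0]
d=np.r_[tab,.2165]-s["tool_pos"];print(tab,"tool",s["eef_rot"].T@d,"yaw",np.degrees(np.arctan2(s["eef_rot"][1,1],s["eef_rot"][0,1])))
E
```

```text
[ 0.60841113  0.27036545 -0.25170928] -14.421879528761398 [ 3.1 -2.2  0.3  1.5 -1.3 -0.5 -2.   3.2]
[ 0.60783976  0.26583788 -0.26002716] -14.898458875503223 [-0.3 -0.7  0.7 -0.3 -0.7  0.5  0.3  0.4]
[ 0.60842374  0.2697246  -0.2527926 ] -14.483949010431962 [ 3.2 -1.5  0.2  2.  -1.1  0.  -2.   3.5 -1.9 -0.7 -0.8 -0.8 -1.9  0.7
 -0.8  0. ]
[0.48255543 0.30223874] tool [ 0.09715219  0.06736861 -0.00214695] yaw -14.804545704037722
```

The wrist view shows the tote lid's front edge at px (372,72)–(352,252). The tablet is centred in the grip (end at row 86) and vertical. The tote fits agree to about 4 mm, so I use the mean. I move across and lower.

```bash

python3 -m creep '[[[0,0.02,0],0,0],[[0.02,0.045,0],0,0],[[0.045,0.062,-0.001],0,0],[[0.065,0.067,-0.001],0,0],[[0.08,0.067,-0.001],0,0],[[0.088,0.067,-0.001],0,0],[[0.092,0.067,-0.001],0,0],[[0.095,0.067,-0.001],0,0],[[0.095,0.067,-0.001],0,0]]'
python3 -m creep '[[[0.002,0,0],0,0],[[0.004,0,0],0,0],[[0.005,0,0],0,0],[[0.005,0,0],0,0]]'
python3 - <<'E'
from h import *
cv2.imwrite("pics/w9.png",camera("wrist")[:,:,::-1]);cv2.imwrite("pics/s9.png",camera("scene")[:,:,::-1])
E
```

```text
t: 10.1
tool_pos: [0.4823, 0.3003, 0.22]
eef_rot: [[0.001, 0.966, -0.257], [0.0, -0.257, -0.966], [-1.0, 0.001, -0.0]]
force: [-1.3, -0.3, -4.9]
finger_gap: 0.009
t: 10.5
tool_pos: [0.4824, 0.3005, 0.2147]
eef_rot: [[0.001, 0.966, -0.257], [0.0, -0.257, -0.966], [-1.0, 0.0, -0.0]]
force: [0.3, 0.6, -5.2]
finger_gap: 0.0088
```

View pics/w9.png

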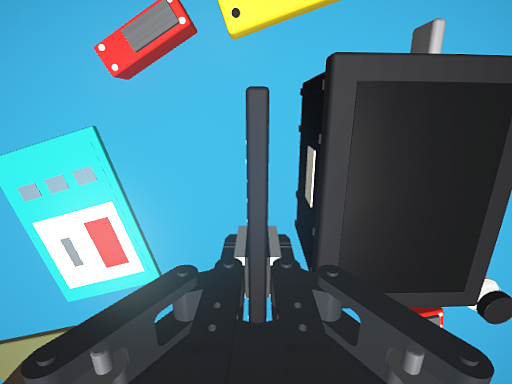

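View pics/s9.png

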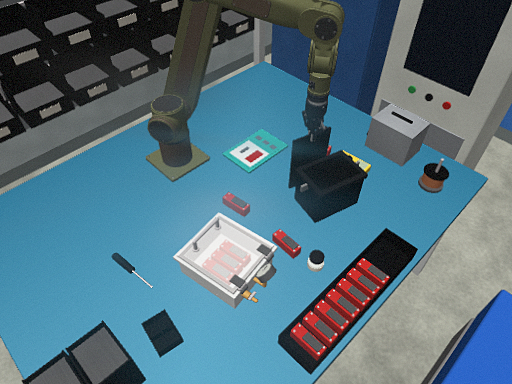

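```bash

python3 -m creep '[[[0.001,0,0],0,0],[[0.002,0,0],0,0],[[0.002,0,0],0,0]]'
python3 -m creep '[[[0.001,0,0],0,0],[[0.002,0,0],0,0],[[0.002,0,0],0,0]]'
python3 - <<'E'
from h import *
t=cv2.imread("pics/w9.png")
x0,y0,w,h,k=290,35,220,285,2
c=cv2.resize(t[y0:y0+h,x0:x0+w],None,fx=k,fy=k,interpolation=cv2.INTER_CUBIC)
for i in range(0,w,20): cv2.putText(c,str(x0+i),(i*k,10),0,.35,(0,0,255),1)
for j in range(0,h,20): cv2.putText(c,str(y0+j),(0,j*k+4),0,.35,(0,0,255),1)
cv2.imwrite("pics/w9c.png",(255*(c/255.)**.5).astype(np.uint8))
E
```

```text
t: 10.9
tool_pos: [0.4828, 0.3005, 0.2147]
eef_rot: [[0.003, 0.966, -0.257], [0.001, -0.257, -0.966], [-1.0, 0.002, -0.002]]
force: [-0.8, -2.9, 6.3]
finger_gap: 0.0086
t: 11.2
tool_pos: [0.4832, 0.3005, 0.2147]
eef_rot: [[0.005, 0.966, -0.258], [0.002, -0.258, -0.966], [-1.0, 0.004, -0.003]]
force: [-3.1, -3.7, 15.3]
finger_gap: 0.0086
```

View pics/w9c.png

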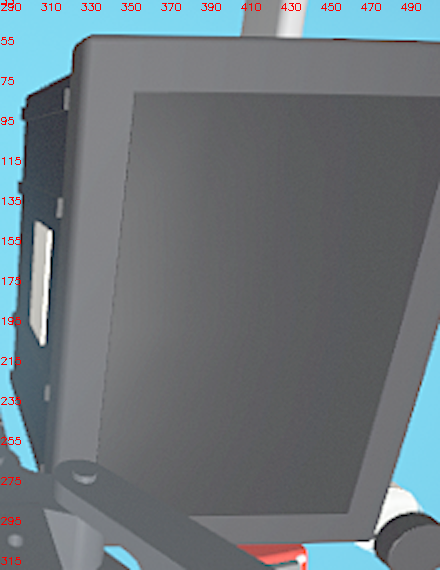

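```bash
python3 - <<'E'
from h import *
def P(p,L):return proj(np.array(L)@Rz(p[2]).T+[p[0],p[1],0],"wrist")
def f(p):
    q=P(p,[[-.079,.109,.165],[.079,-.109,.165],[-.079,.05,.165],[.079,-.05,.165]])
    e=q[:2]-np.array([(331,53.8),(474.5,305)]);return np.r_[e.ravel(),(p[2]+.26)*200]
r=least_squares(f,[.608,.268,-.26]);print(r.x,r.fun)
s=sense();a=r.x[2];print((s["tool_pos"][:2]-r.x[:2])@np.array([[np.cos(a),-np.sin(a)],[np.sin(a),np.cos(a)]]))
E
```

```text
[ 0.60863363  0.2712337  -0.25855411] [-1.00579844 -1.57471277  1.55817325  3.29961135  0.28917771]
[-0.12871269 -0.00376908]
```

The tablet stands on the bench. I relieve the push, open a little and let the fingers walk the top over to the tote's edge.

```bash

python3 -m creep '[[[-0.002,0,0],0,0],[[-0.004,0,0],0,0],[[-0.004,0,0],0,0.15],[[-0.004,0,0],0,0.2],[[-0.004,0,0],0,0.25],[[-0.004,0,0],0,0.3],[[-0.004,0.003,0],0,0.35],[[-0.004,0.006,0],0,0.4],[[-0.004,0.009,0],0,0.45],[[-0.004,0.012,0],0,0.45],[[-0.004,0.015,0],0,0.45]]' 20
python3 - <<'E'
from h import *
cv2.imwrite("pics/w10.png",camera("wrist")[:,:,::-1])
E
```

```text
t: 12.3
tool_pos: [0.497, 0.2964, 0.2145]
eef_rot: [[-0.0, 0.966, -0.258], [-0.0, -0.258, -0.966], [-1.0, -0.0, 0.0]]
force: [0.7, -0.4, 0.1]
finger_gap: 0.0386
```

View pics/w10.png

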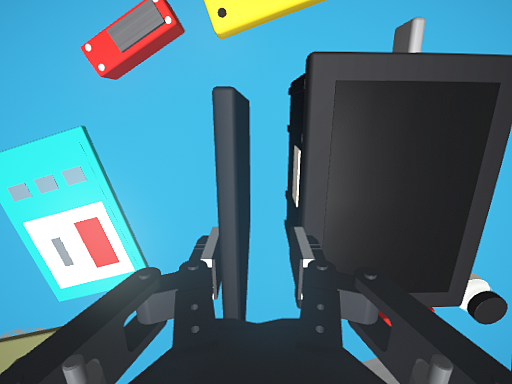

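The tablet rests against the front pad (px (215,250)) with its top at (213,87)–(247,97). I push it on, slowly.

```bash

python3 -m creep '[[[0,0.004,0],0,0.45],[[0,0.008,0],0,0.45],[[0,0.012,0],0,0.45],[[0,0.016,0],0,0.45],[[0,0.02,0],0,0.45],[[0,0.024,0],0,0.45],[[0,0.028,0],0,0.45],[[0,0.032,0],0,0.45],[[0,0.036,0],0,0.45],[[0,0.04,0],0,0.45],[[0,0.044,0],0,0.45],[[0,0.046,0],0,0.45]]'
python3 - <<'E'
from h import *
cv2.imwrite("pics/w11.png",camera("wrist")[:,:,::-1])
E
```

```text
t: 13.55
tool_pos: [0.5415, 0.2846, 0.2145]
eef_rot: [[-0.0, 0.966, -0.257], [0.0, -0.257, -0.966], [-1.0, -0.0, -0.0]]
force: [0.5, 0.1, 0.5]
finger_gap: 0.0386
```

View pics/w11.png

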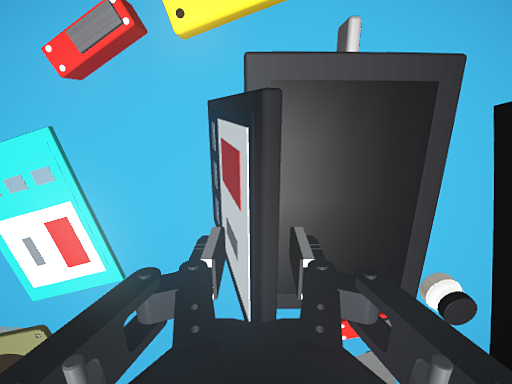

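```bash
python3 - <<'E'
from h import *
t=cv2.imread("pics/w11.png")
x0,y0,w,h,k=195,40,140,150,4
c=cv2.resize(t[y0:y0+h,x0:x0+w],None,fx=k,fy=k,interpolation=cv2.INTER_CUBIC)
for i in range(0,w,20): cv2.putText(c,str(x0+i),(i*k,10),0,.35,(0,0,255),1)
for j in range(0,h,20): cv2.putText(c,str(y0+j),(0,j*k+4),0,.35,(0,0,255),1)
cv2.imwrite("pics/w11c.png",(255*(c/255.)**.5).astype(np.uint8))
# model predictions for tilts
for tl in(.2,.25,.28,.3):
  a=-.257;c0=np.array([.608,.2685,0])+Rz(a)@[-.124,0,0]
  L=np.array([[0,.085,.25],[-.01,.085,.25],[-.01,.085,0],[-.01,-.085,0],[-.01,-.085,.25]])
  print(tl,proj(L@Ry(tl).T@Rz(a).T+c0,"wrist").round(0).tolist())
E
```

```text
0.2 [[244.0, 83.0], [220.0, 83.0], [207.0, 99.0], [214.0, 219.0], [233.0, 381.0]]
0.25 [[272.0, 83.0], [250.0, 83.0], [207.0, 99.0], [214.0, 219.0], [253.0, 377.0]]
0.28 [[289.0, 84.0], [267.0, 83.0], [207.0, 99.0], [214.0, 219.0], [265.0, 375.0]]
0.3 [[299.0, 84.0], [278.0, 83.0], [207.0, 99.0], [214.0, 219.0], [272.0, 373.0]]
```

View pics/w11c.png

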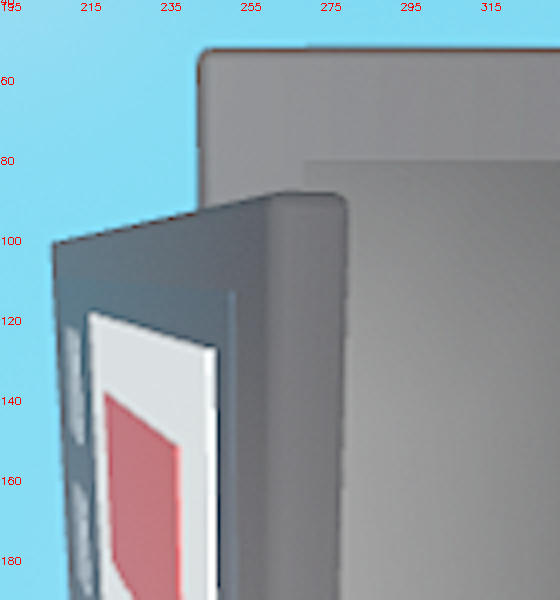

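The tablet leans on the tote (top back corner at px (282,88), tilt about 0.267 rad) and clear of both pads. I raise straight out of it, then travel to above the handle.

```bash

python3 -m creep '[[[-0.01,0,0],0,0.45],[[-0.03,0,0],0,0.45],[[-0.055,0,0],0,0.45],[[-0.085,0,0],0,0.45],[[-0.12,0,0.01],0,0.45],[[-0.13,0.005,0.04],-3,0.6],[[-0.13,0.013,0.08],-6,0.7],[[-0.13,0.02,0.12],-9,0.8],[[-0.13,0.027,0.16],-12,0.8],[[-0.13,0.033,0.2],-15,0.8],[[-0.13,0.04,0.24],-18,0.8],[[-0.13,0.047,0.28],-21,0.8]]'
python3 - <<'E'
from h import *
s=sense();d=np.array([.4816,-.2320,.30])-s["tool_pos"]
print("need",s["eef_rot"].T@d,"turn",np.degrees(np.arctan2(s["eef_rot"][1,1],s["eef_rot"][0,1]))-9.64)
E
```

```text
t: 14.8
tool_pos: [0.514, 0.0007, 0.3456]
eef_rot: [[0.001, 0.994, 0.109], [0.0, 0.109, -0.994], [-1.0, 0.001, 0.0]]
force: [-0.1, -0.2, 0.4]
finger_gap: 0.0686
need [ 0.04553852 -0.05755147  0.22776712] turn -3.400846179901901
```

```bash

python3 -m creep '[[[0.01,-0.01,0.04],-1,0.8],[[0.02,-0.02,0.08],-2,0.8],[[0.03,-0.03,0.12],-3,0.8],[[0.04,-0.04,0.16],-3.4,0.8],[[0.045,-0.05,0.2],-3.4,0.8],[[0.045,-0.0575,0.228],-3.4,0.8],[[0.045,-0.0575,0.228],-3.4,0.8],[[0.045,-0.0575,0.228],-3.4,0.8]]'
python3 - <<'E'
from h import *
w=camera("wrist")[:,:,::-1];cv2.imwrite("pics/w12.png",w)
cv2.imwrite("pics/s12.png",camera("scene")[:,:,::-1]);cv2.imwrite("pics/t12.png",camera("top")[:,:,::-1])
h=np.array([.4916,-.2303]);u=np.array([-.1677,.9859])
print(proj([[*(h+u*.055),.159],[*h,.159],[*(h-u*.055),.159]],"wrist"))
E
```

```text
t: 15.6
tool_pos: [0.4814, -0.231, 0.3001]
eef_rot: [[0.001, 0.987, 0.164], [0.0, 0.164, -0.987], [-1.0, 0.001, -0.0]]
force: [-0.4, 0.3, 0.7]
finger_gap: 0.0682
[[266.47824819 129.85202912]
 [266.04083365 179.05039277]
 [265.63303361 223.21743541]]
```

View pics/w12.png

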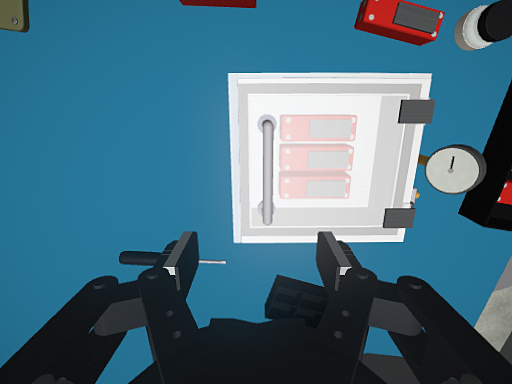

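View pics/s12.png

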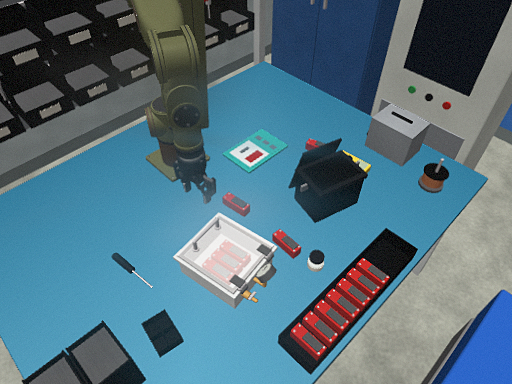

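View pics/t12.png

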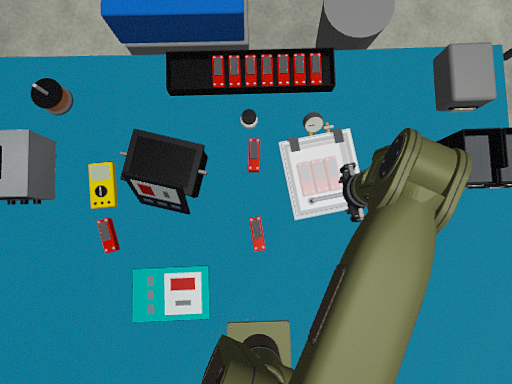

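Scene and top views: the tablet leans upright on the tote's front (top px (157,190)), nothing else has moved, and the handle is at wrist px (267,175), within 1 px of the prediction (266). I check the tablet's placement in a crop before leaving it.

```bash
python3 - <<'E'
from h import *
t=cv2.imread("pics/t12.png")
x0,y0,w,h,k=110,120,110,100,6
c=cv2.resize(t[y0:y0+h,x0:x0+w],None,fx=k,fy=k,interpolation=cv2.INTER_CUBIC)
for i in range(0,w,20): cv2.putText(c,str(x0+i),(i*k,10),0,.35,(0,0,255),1)
for j in range(0,h,20): cv2.putText(c,str(y0+j),(0,j*k+4),0,.35,(0,0,255),1)
cv2.imwrite("pics/t12c.png",(255*(c/255.)**.5).astype(np.uint8))
E
```

```text
(no output)
```

View pics/t12c.png

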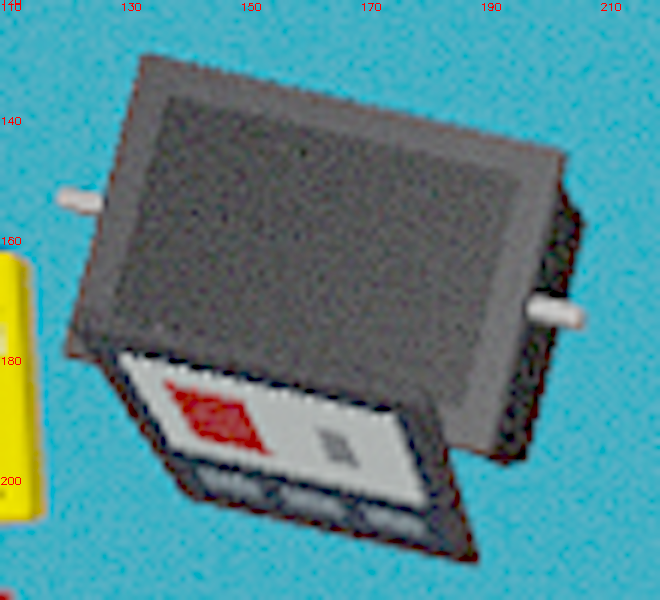

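```bash
python3 - <<'E'
from h import *
T=[[.005,.085,.25],[.005,-.085,.25]];B=[[-.005,.085,0],[-.005,-.085,0]]
r=fit([("top",T+B,[(123.3,175.5),(181.9,186.3),(141.7,202.5),(189.2,213.7)])],[.48,.3,-.26,.27],.27,.0013);print(r)
a=-.26
for tote in((.6078,.2658),(.608,.2685)):
    print((r[0][:2]-tote)@np.array([[np.cos(a),-np.sin(a)],[np.sin(a),np.cos(a)]]))
E
```

```text
(array([ 0.48525062,  0.29243653, -0.24350186,  0.22322494]), np.float64(1.7641470422601628), array([-1.70447343, -1.42080323,  0.47643097,  0.94236953, -0.23680414,
        0.51630224,  1.76414704,  0.03034723]))
[-0.12527823 -0.00576378]
[-0.12477739 -0.00842445]
```

The tablet is 6–8 mm off the middle and within 1° of square (rough fit), which is fine. Now down over the handle to grip.

```bash

python3 -m creep '[[[0.03,0.0108,0.001],0,0.7],[[0.07,0.0108,0.001],0,0.6],[[0.105,0.0108,0.001],0,0.5],[[0.125,0.0108,0.001],0,0.5],[[0.135,0.0108,0.001],0,0.4],[[0.135,0.0108,0.001],0,0.3],[[0.135,0.0108,0.001],0,0.2]]' 60
python3 - <<'E'
from h import *
cv2.imwrite("pics/w13.png",camera("wrist")[:,:,::-1])
E
```

```text
t: 16.45
tool_pos: [0.4933, -0.2298, 0.1657]
eef_rot: [[0.002, 0.986, 0.166], [-0.001, 0.166, -0.986], [-1.0, 0.001, 0.001]]
force: [0.2, -0.8, -0.3]
finger_gap: 0.0171
```

View pics/w13.png

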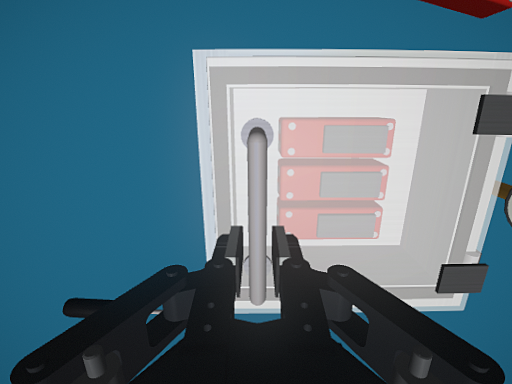

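The bar (px (258,220)) runs midway between the pads. I close.

```bash

python3 -m creep '[[[0,0,0],0,0.1],[[0,0,0],0,0],[[0,0,0],0,0],[[0,0,0],0,0]]' 80
python3 -m creep '[[[-0.001,0,0],0,0],[[-0.002,0,0],0,0],[[-0.002,0,0],0,0]]'
```

```text
t: 16.9
tool_pos: [0.4925, -0.2301, 0.1648]
eef_rot: [[0.001, 0.986, 0.165], [-0.0, 0.165, -0.986], [-1.0, 0.0, 0.0]]
force: [-0.7, 0.3, -0.2]
finger_gap: -0.0003
t: 17.2
tool_pos: [0.4925, -0.2301, 0.1667]
eef_rot: [[0.0, 0.986, 0.165], [-0.0, 0.165, -0.986], [-1.0, 0.0, 0.0]]
force: [-0.2, -0.1, -0.3]
finger_gap: -0.0
```

```bash
python3 - <<'E'
from h import *
cv2.imwrite("pics/w14.png",camera("wrist")[:,:,::-1])
s=sense();p=s["tool_pos"];R=s["eef_rot"]
print(proj([p,p+R@[.006,0,0],p+R@[.025,0,0],p+R@[.025,0,-.011],p+R@[.025,0,.011]],"wrist"))
cv2.imwrite("pics/s14.png",cv2.resize(camera("scene")[170:310,150:300,::-1],None,fx=4,fy=4,interpolation=cv2.INTER_CUBIC))
E
```

```text
[[258.10667937 234.7113061 ]
 [258.07756756 230.43326955]
 [257.9968398  218.57896318]
 [258.01458982 204.23983827]
 [257.97955152 232.41582802]]
```

View pics/w14.png

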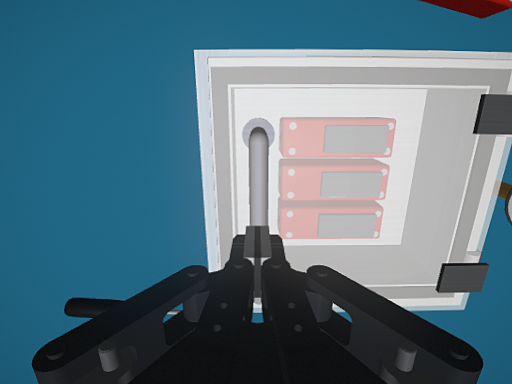

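View pics/s14.png

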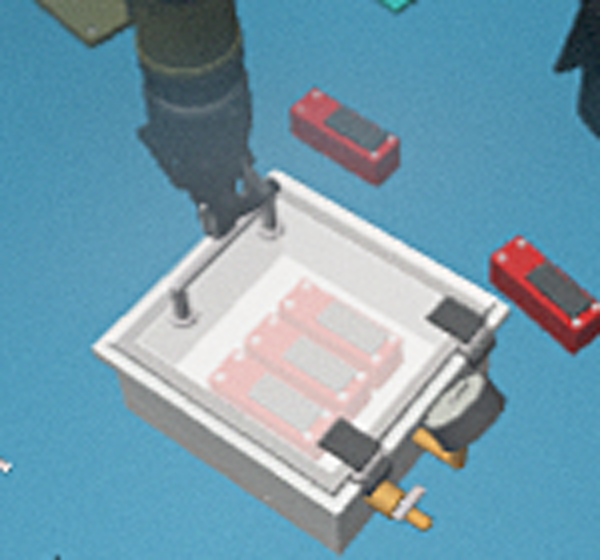

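```bash
python3 - <<'E'
from h import *
t=cv2.imread("pics/w14.png")
cv2.imwrite("pics/w14c.png",cv2.resize(t[190:310,190:330],None,fx=4,fy=4,interpolation=cv2.INTER_CUBIC))
s=sense();p=s["tool_pos"];R=s["eef_rot"]
for d in(-.01,0,.006,.012,.025):print(d,proj([p+R@[d,-.006,-.011],p+R@[d,.006,-.011],p+R@[d,0,.011]],"wrist").round(1).tolist())
E
```

```text
-0.01 [[247.9, 225.7], [268.6, 225.7], [258.2, 258.8]]
0 [[248.4, 218.7], [267.9, 218.7], [258.1, 250.2]]
0.006 [[248.7, 214.8], [267.5, 214.8], [258.1, 245.5]]
0.012 [[249.0, 211.3], [267.2, 211.3], [258.1, 241.1]]
0.025 [[249.5, 204.3], [266.5, 204.3], [258.0, 232.5]]
```

View pics/w14c.png

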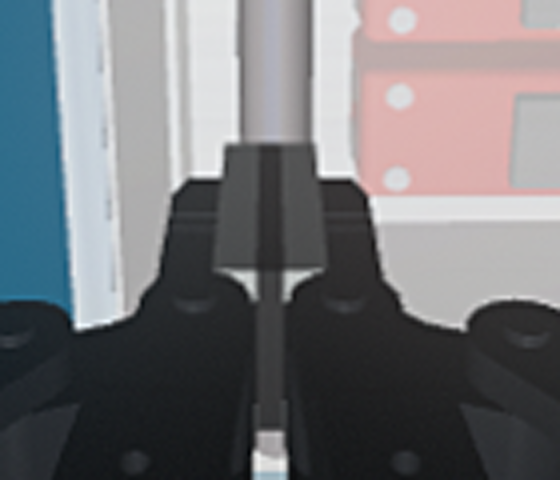

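The gripper shut above the bar. The pads' tips end at row 226, which places them about 35 mm farther back than the tool frame claims; that also explains the first miss at the tablet. I open, go 36 mm deeper and look.

```bash

python3 -m creep '[[[0,0,0],0,0.2],[[0,0,0],0,0.4],[[0,0,0],0,0.4],[[0.015,0,0],0,0.4],[[0.028,0,0],0,0.4],[[0.034,0,0],0,0.4],[[0.036,0,0],0,0.4],[[0.036,0,0],0,0.35]]' 30
python3 - <<'E'
from h import *
cv2.imwrite("pics/w15.png",camera("wrist")[:,:,::-1])
cv2.imwrite("pics/s15.png",cv2.resize(camera("scene")[170:310,150:300,::-1],None,fx=4,fy=4,interpolation=cv2.INTER_CUBIC))
E
```

```text
t: 18.1
tool_pos: [0.4924, -0.23, 0.1305]
eef_rot: [[-0.0, 0.986, 0.165], [0.0, 0.165, -0.986], [-1.0, -0.0, -0.0]]
force: [-0.4, -0.3, -0.1]
finger_gap: 0.0304
```

View pics/w15.png

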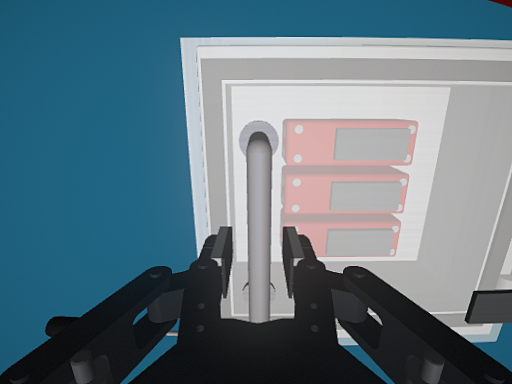

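View pics/s15.png

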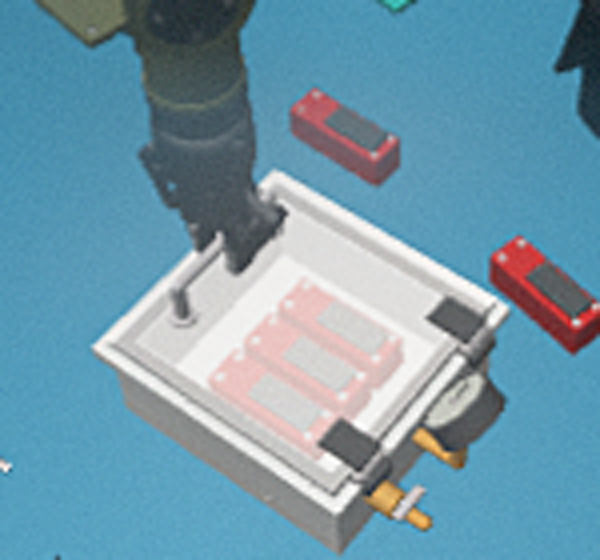

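The bar is between the pads (px (225,260) and (291,260)), which now reach past it. I close.

```bash

python3 -m creep '[[[0,0,0],0,0.2],[[0,0,0],0,0.1],[[0,0,0],0,0],[[0,0,0],0,0],[[0,0,0],0,0]]' 90
python3 - <<'E'
from h import *
w=camera("wrist")[:,:,::-1];cv2.imwrite("pics/w16.png",w)
E
```

```text
t: 18.7
tool_pos: [0.4934, -0.2301, 0.1313]
eef_rot: [[0.002, 0.986, 0.165], [-0.0, 0.165, -0.986], [-1.0, 0.002, 0.001]]
force: [1.9, 1.0, 5.4]
finger_gap: 0.0094
```

View pics/w16.png

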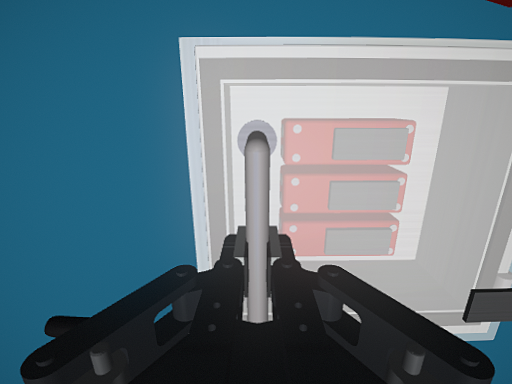

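```bash
python3 - <<'E'
from h import *
t=cv2.imread("pics/w16.png")
cv2.imwrite("pics/w16c.png",(255*(cv2.resize(t[200:320,190:330],None,fx=5,fy=5,interpolation=cv2.INTER_CUBIC)/255.)**.6).astype(np.uint8))
cv2.imwrite("pics/s16.png",cv2.resize(camera("scene")[190:280,165:265,::-1],None,fx=6,fy=6,interpolation=cv2.INTER_CUBIC))
E
```

```text
(no output)
```

View pics/w16c.png

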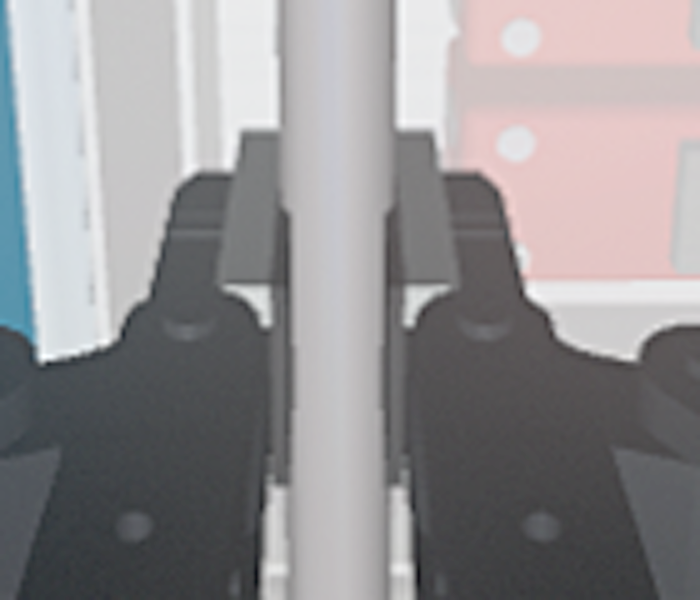

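View pics/s16.png

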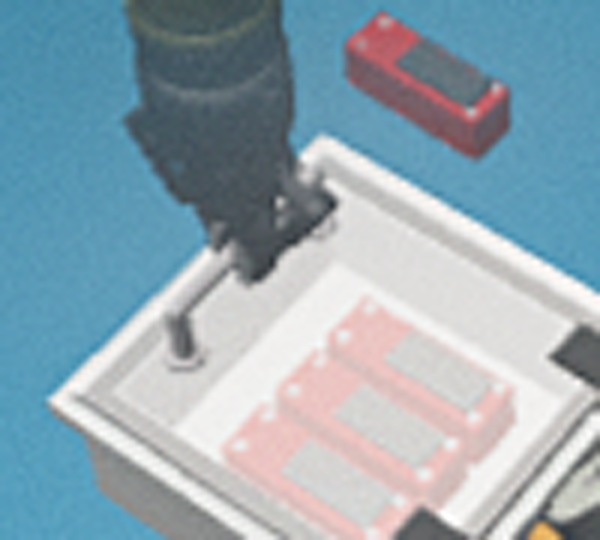

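The pads close on the bar all along (gap 9.4 mm with the soft pads). I pull up in 1 mm steps and watch the force.

```bash

python3 -m creep '[[[-0.001,0,0],0,0],[[-0.002,0,0],0,0],[[-0.003,0,0],0,0],[[-0.003,0,0],0,0]]'
python3 -m creep '[[[-0.0005,0,0],0,0],[[-0.001,0,0],0,0],[[-0.001,0,0],0,0]]'
python3 -m creep '[[[-0.0005,0,0],0,0],[[-0.001,0,0],0,0],[[-0.001,0,0],0,0]]'
```

```text
t: 19.2
tool_pos: [0.4935, -0.23, 0.1322]
eef_rot: [[0.001, 0.986, 0.165], [0.0, 0.165, -0.986], [-1.0, 0.001, -0.0]]
force: [7.6, 0.1, -7.8]
finger_gap: 0.0089
t: 19.5
tool_pos: [0.4936, -0.23, 0.1327]
eef_rot: [[0.001, 0.986, 0.165], [0.001, 0.165, -0.986], [-1.0, 0.001, -0.001]]
force: [9.4, -0.5, -10.6]
finger_gap: 0.0095
t: 19.8
tool_pos: [0.4937, -0.23, 0.1332]
eef_rot: [[0.001, 0.986, 0.165], [0.001, 0.165, -0.986], [-1.0, 0.001, -0.001]]
force: [9.3, -0.9, -13.5]
finger_gap: 0.0091
```

```bash

python3 -m creep '[[[-0.0005,0,0],0,0],[[-0.001,0,0],0,0],[[-0.001,0,0],0,0]]'
python3 -m creep '[[[-0.0005,0,0],0,0],[[-0.0005,0,0],0,0]]'
python3 -m creep '[[[-0.0005,0,0],0,0],[[-0.0005,0,0],0,0]]'
python3 -m creep '[[[-0.0005,0,0],0,0],[[-0.0005,0,0],0,0]]'
```

```text
t: 20.1
tool_pos: [0.4938, -0.23, 0.1337]
eef_rot: [[0.001, 0.986, 0.165], [0.001, 0.165, -0.986], [-1.0, 0.001, -0.001]]
force: [12.1, -1.2, -17.2]
finger_gap: 0.0091
t: 20.3
tool_pos: [0.494, -0.23, 0.1343]
eef_rot: [[0.001, 0.986, 0.165], [0.001, 0.165, -0.986], [-1.0, 0.001, -0.001]]
force: [9.9, -0.5, -16.3]
finger_gap: 0.0093
t: 20.5
tool_pos: [0.4943, -0.2299, 0.1351]
eef_rot: [[0.002, 0.986, 0.165], [0.001, 0.165, -0.986], [-1.0, 0.002, -0.001]]
force: [10.2, -0.1, -13.5]
finger_gap: 0.0091
t: 20.7
tool_pos: [0.4945, -0.2299, 0.1359]
eef_rot: [[0.002, 0.986, 0.165], [0.001, 0.165, -0.986], [-1.0, 0.002, -0.001]]
force: [11.3, -1.1, -13.6]
finger_gap: 0.0096
```

The pull peaked at 17 N and is dropping: the gasket is letting go gently. I follow the handle's arc, up and slightly back.

```bash

python3 -m creep '[[[-0.0005,0.0005,0],0,0],[[-0.001,0.001,0],0,0],[[-0.0015,0.0015,0],0,0],[[-0.002,0.002,0],0,0],[[-0.0025,0.0025,0],0,0],[[-0.003,0.003,0],0,0]]'
python3 -m creep '[[[-0.0005,0.0002,0],0,0],[[-0.001,0.0004,0],0,0],[[-0.0015,0.0006,0],0,0],[[-0.002,0.0008,0],0,0],[[-0.0025,0.001,0],0,0],[[-0.003,0.001,0],0,0]]'
python3 - <<'E'
from h import *
cv2.imwrite("pics/s17.png",cv2.resize(camera("scene")[170:310,150:300,::-1],None,fx=4,fy=4,interpolation=cv2.INTER_CUBIC))
cv2.imwrite("pics/w17.png",camera("wrist")[:,:,::-1])
E
```

```text
t: 21.3
tool_pos: [0.4954, -0.2298, 0.1391]
eef_rot: [[-0.001, 0.986, 0.165], [-0.0, 0.165, -0.986], [-1.0, -0.001, -0.0]]
force: [6.4, -1.5, -8.7]
finger_gap: 0.0091
t: 21.9
tool_pos: [0.4963, -0.2296, 0.1421]
eef_rot: [[-0.002, 0.986, 0.165], [-0.0, 0.165, -0.986], [-1.0, -0.002, -0.0]]
force: [6.3, -1.5, -8.8]
finger_gap: 0.0093
```

View pics/s17.png

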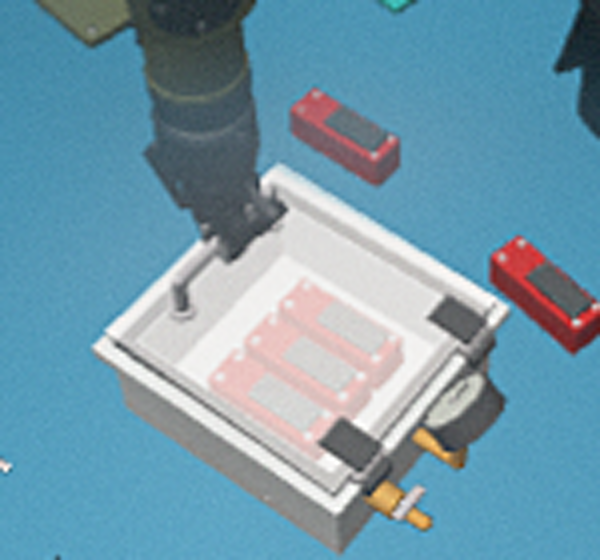

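View pics/w17.png

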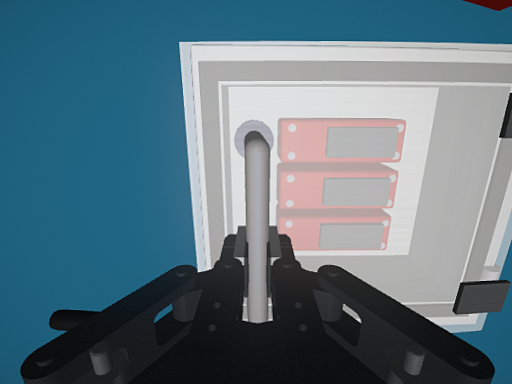

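The scene crop shows the lid's front edge lifted off the flange along (110,340)–(270,180), with the grip holding. I go on to the 20 mm opening, about 6 mm more at the handle.

```bash

python3 -m creep '[[[-0.0005,0.0002,0],0,0],[[-0.001,0.0004,0],0,0],[[-0.0015,0.0006,0],0,0],[[-0.002,0.0008,0],0,0],[[-0.0025,0.001,0],0,0],[[-0.003,0.0012,0],0,0],[[-0.0035,0.0014,0],0,0],[[-0.004,0.0016,0],0,0],[[-0.0045,0.0018,0],0,0],[[-0.005,0.002,0],0,0],[[-0.0055,0.002,0],0,0],[[-0.0055,0.002,0],0,0]]'
python3 - <<'E'
from h import *
S=camera("scene")[:,:,::-1];cv2.imwrite("pics/s18f.png",S)
cv2.imwrite("pics/s18.png",cv2.resize(S[200:270,160:250],None,fx=8,fy=8,interpolation=cv2.INTER_CUBIC))
o=cv2.imread("pics/s12.png");cv2.imwrite("pics/s12c.png",cv2.resize(o[200:270,160:250],None,fx=8,fy=8,interpolation=cv2.INTER_CUBIC))
ch=(.5685,-.2172,.168)
def lid(L,th):
    q=np.array(L)-[.117,0,.107];q=q@Ry(th).T+[.117,0,.107];return q@Rz(ch[2]).T+[ch[0],ch[1],0]
for th in(0,.06,.07,.08,.087,.095,.11):
    print(th,((proj(lid([[-.113,-.108,.119],[-.078,-.055,.159],[-.113,.108,.119]],th),"scene")-[160,200])*8).round(0).tolist())
E
```

```text
t: 23.2
tool_pos: [0.498, -0.2293, 0.1474]
eef_rot: [[-0.002, 0.986, 0.165], [-0.0, 0.165, -0.986], [-1.0, -0.002, -0.0]]
force: [6.7, -1.6, -8.9]
finger_gap: 0.009
0 [[124.0, 432.0], [267.0, 328.0], [470.0, 95.0]]
0.06 [[120.0, 414.0], [270.0, 315.0], [470.0, 75.0]]
0.07 [[120.0, 412.0], [271.0, 313.0], [470.0, 72.0]]
0.08 [[120.0, 409.0], [272.0, 311.0], [470.0, 69.0]]
0.087 [[119.0, 407.0], [272.0, 310.0], [471.0, 67.0]]
0.095 [[119.0, 404.0], [273.0, 308.0], [471.0, 64.0]]
0.11 [[119.0, 400.0], [274.0, 305.0], [471.0, 60.0]]
```

View pics/s18.png

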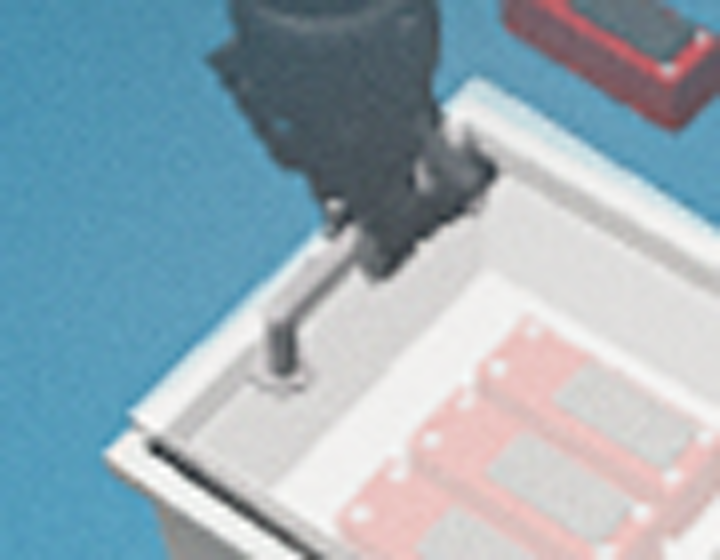

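View pics/s12c.png

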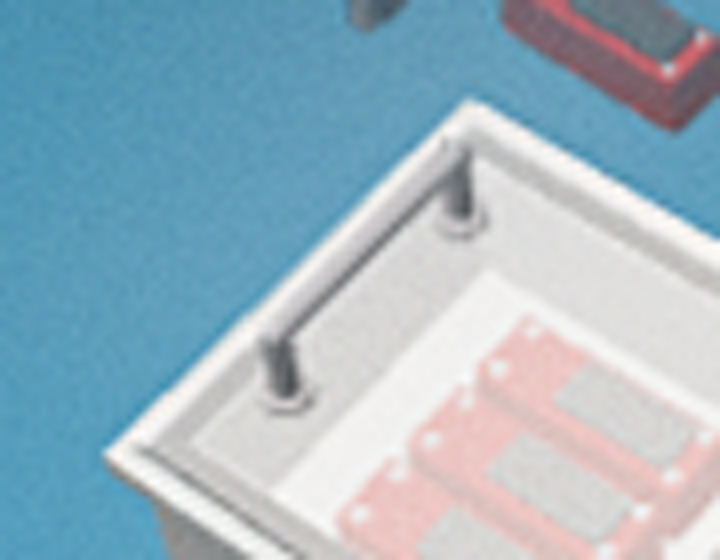

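The lid is visibly open (front corner at crop (133,413), against about (124,432) when shut). I measure the angle by registering the handle post and front edge between the shut and open pictures.

```bash
cat > ang.py <<'E'
from h import *
import sys
ch=(.5685,-.2172,.168)
def lid(L,th):
    q=np.array(L)-[.117,0,.107];q=q@Ry(th).T+[.117,0,.107];return q@Rz(ch[2]).T+[ch[0],ch[1],0]
o=cv2.cvtColor(cv2.imread("pics/s12.png"),cv2.COLOR_BGR2GRAY);n=cv2.cvtColor(cv2.imread(sys.argv[1]),cv2.COLOR_BGR2GRAY)
for nm,P,hw,hh in(("post",[-.078,-.055,.135],4,7),("bartip",[-.078,-.050,.155],6,6),("hinge?",[.1,-.1,.119],6,6)):
    c=proj(lid([P],0),"scene")[0];x,y=np.round(c+[1,1]).astype(int);k=8
    T=cv2.resize(o[y-hh:y+hh+1,x-hw:x+hw+1],None,fx=k,fy=k,interpolation=cv2.INTER_CUBIC)
    m=6;S=cv2.resize(n[y-hh-m:y+hh+1+m,x-hw-m:x+hw+1+m],None,fx=k,fy=k,interpolation=cv2.INTER_CUBIC)
    r=cv2.matchTemplate(S,T,cv2.TM_CCOEFF_NORMED);_,mx,_,l=cv2.minMaxLoc(r)
    d=(np.array(l)/k-m)
    print(nm,"shift",d.round(2),"score",round(mx,2),"pred:",{t:(proj(lid([P],t),"scene")[0]-c).round(2).tolist() for t in(.06,.075,.087,.1)})
E
python3 ang.py pics/s18f.png
```

```text
post shift [ 0.25 -2.  ] score 0.89 pred: {0.06: [0.05, -1.8], 0.075: [0.09, -2.24], 0.087: [0.13, -2.58], 0.1: [0.18, -2.95]}
bartip shift [ 0.38 -1.88] score 0.92 pred: {0.06: [0.34, -1.67], 0.075: [0.46, -2.07], 0.087: [0.55, -2.38], 0.1: [0.67, -2.71]}
hinge? shift [0.25 0.  ] score 0.97 pred: {0.06: [0.18, -0.03], 0.075: [0.23, -0.04], 0.087: [0.27, -0.04], 0.1: [0.31, -0.04]}
```

```bash
cat > an2.py <<'E'
from h import *
import sys
ch=(.5685,-.2172,.168)
def lid(L,th):
    q=np.array(L)-[.117,0,.107];q=q@Ry(th).T+[.117,0,.107];return q@Rz(ch[2]).T+[ch[0],ch[1],0]
w=camera("wrist")[:,:,::-1];cv2.imwrite("pics/%s.png"%sys.argv[1],w)
x0,y0,k=170,25,6
def cr(w):return cv2.resize(w[y0:y0+85,x0:x0+65],None,fx=k,fy=k,interpolation=cv2.INTER_CUBIC)
cv2.imwrite("pics/%sc.png"%sys.argv[1],np.hstack([cr(cv2.imread("pics/w16.png")),cr(w)]))
f=lambda L,t:((proj(lid(L,t),"wrist")-[x0,y0])*k).round(0).tolist()
L=[[-.113,.108,.119],[-.113,.108,.107],[-.113,.05,.119],[-.078,.055,.119]]
for t in(.05,.06,.07,.08,.087,.1):print(t,f(L,t))
print("flange",((proj(np.array([[-.125,.115,.104],[-.125,.05,.104]])@Rz(ch[2]).T+[ch[0],ch[1],0],"wrist")-[x0,y0])*k).round(0).tolist())
E
python3 an2.py w19
```

```text
0.05 [[102.0, 152.0], [126.0, 176.0], [144.0, 756.0], [474.0, 705.0]]
0.06 [[98.0, 147.0], [122.0, 172.0], [141.0, 760.0], [476.0, 708.0]]
0.07 [[95.0, 142.0], [118.0, 167.0], [139.0, 763.0], [478.0, 710.0]]
0.08 [[92.0, 137.0], [114.0, 163.0], [136.0, 767.0], [480.0, 713.0]]
0.087 [[89.0, 133.0], [111.0, 160.0], [135.0, 770.0], [481.0, 714.0]]
0.1 [[85.0, 126.0], [106.0, 153.0], [132.0, 775.0], [485.0, 718.0]]
flange [[43.0, 133.0], [89.0, 721.0]]
```

View pics/w19c.png

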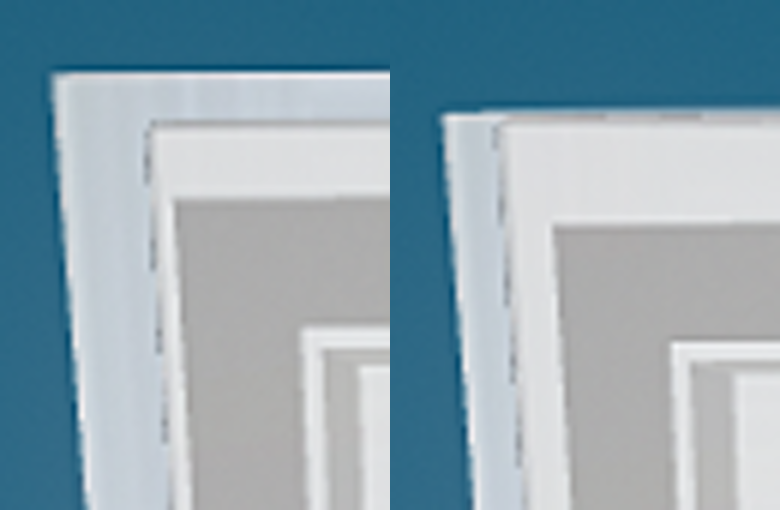

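```bash
cat > an3.py <<'E'
from h import *
import sys
# args: flange dx,dy, lid dx,dy in 6x crop (open image)
fl=np.array(eval(sys.argv[1]),float);ld=np.array(eval(sys.argv[2]),float)
ch=(.5685,-.2172,.168)
def lid(L,th):
    q=np.array(L)-[.117,0,.107];q=q@Ry(th).T+[.117,0,.107];return q@Rz(ch[2]).T+[ch[0],ch[1],0]
s=sense();c1=dict(calibration("wrist"));R=np.array(c1["R"]);C=-R.T@np.array(c1["t"])
c0=dict(c1);c0["t"]=-R@(C+np.array([.4934,-.2301,.1313])-s["tool_pos"])
F=np.array([[-.125,.115,.104]])@Rz(ch[2]).T+[ch[0],ch[1],0]
print("shut obs diff",(150-55,122-73))
for z in(.107,.119):
    L=[[-.113,.108,z]]
    print(z,"shut pred",((proj(lid(L,0),"w",c0)-proj(F,"w",c0))*6).round(0).tolist(),"open obs",(ld-fl).tolist(),{t:((proj(lid(L,t),"w",c1)-proj(F,"w",c1))*6)[0].round(0).tolist() for t in(.05,.06,.07,.08,.087,.1,.11)})
E
python3 an3.py "(53,113)" "(112,120)"
```

```text
shut obs diff (95, 49)
0.107 shut pred [[116.0, 69.0]] open obs [59.0, 7.0] {0.05: [83.0, 43.0], 0.06: [79.0, 39.0], 0.07: [75.0, 35.0], 0.08: [71.0, 30.0], 0.087: [68.0, 27.0], 0.1: [64.0, 21.0], 0.11: [60.0, 16.0]}
0.119 shut pred [[88.0, 44.0]] open obs [59.0, 7.0] {0.05: [59.0, 20.0], 0.06: [56.0, 15.0], 0.07: [52.0, 10.0], 0.08: [49.0, 5.0], 0.087: [47.0, 1.0], 0.1: [43.0, -6.0], 0.11: [40.0, -12.0]}
```

The three estimates are about 0.069 (scene), 0.078 (wrist) and 0.083 or less (arm rise less slip), so about 0.075 rad or 17 mm at the edge. I raise 2 mm more.

```bash

python3 -m creep '[[[-0.0005,0.0002,0],0,0],[[-0.001,0.0004,0],0,0],[[-0.0015,0.0006,0],0,0],[[-0.002,0.0007,0],0,0],[[-0.0022,0.0007,0],0,0],[[-0.0022,0.0007,0],0,0],[[-0.0022,0.0007,0],0,0]]'
python3 an2.py w20 | tail -1
python3 - <<'E'
from h import *
S=[camera("scene")[:,:,::-1] for _ in range(3)];cv2.imwrite("pics/s20f.png",np.mean(S,0).astype(np.uint8));cv2.imwrite("pics/t20.png",camera("top")[:,:,::-1])
s=sense();print(s["t"],s["tool_pos"],s["force"])
E
python3 ang.py pics/s20f.png
```

```text
t: 24.0
tool_pos: [0.4987, -0.2292, 0.1494]
eef_rot: [[-0.002, 0.986, 0.165], [-0.0, 0.165, -0.986], [-1.0, -0.002, -0.0]]
force: [6.4, -1.8, -10.0]
finger_gap: 0.0095
flange [[42.0, 137.0], [87.0, 719.0]]
24.25 [ 0.49874166 -0.22918614  0.14943918] [ 6.36306383 -1.76964344 -9.98111084]
post shift [ 0.38 -2.5 ] score 0.9 pred: {0.06: [0.05, -1.8], 0.075: [0.09, -2.24], 0.087: [0.13, -2.58], 0.1: [0.18, -2.95]}
bartip shift [ 0.25 -2.12] score 0.92 pred: {0.06: [0.34, -1.67], 0.075: [0.46, -2.07], 0.087: [0.55, -2.38], 0.1: [0.67, -2.71]}
hinge? shift [0.25 0.  ] score 0.97 pred: {0.06: [0.18, -0.03], 0.075: [0.23, -0.04], 0.087: [0.27, -0.04], 0.1: [0.31, -0.04]}
```

View pics/w20c.png

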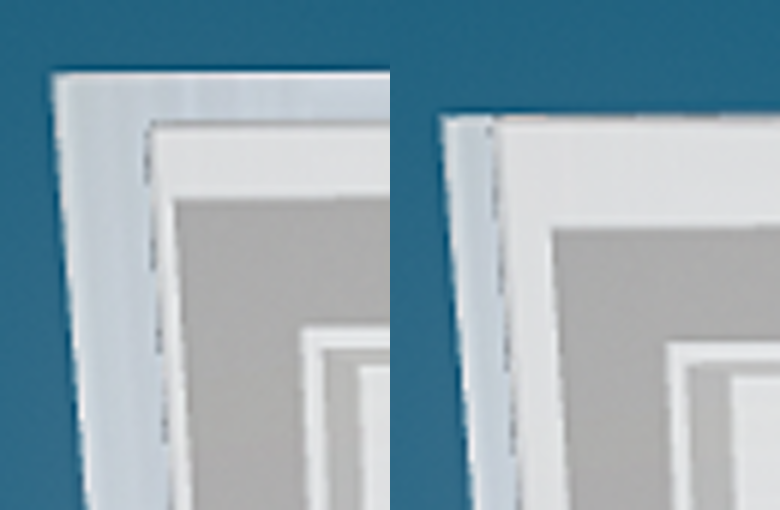

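View pics/s20f.png

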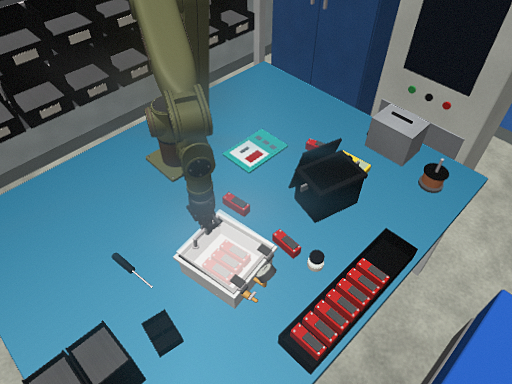

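View pics/t20.png

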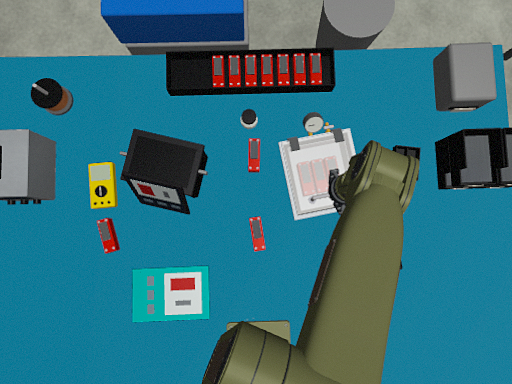

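The scene view puts the lid at about 0.077–0.085 rad, steady, which is about 18–19.5 mm at the front edge. In the top view the tablet (px (157,190)) is unchanged and the bystanders are in place. I hand in.

```bash
python3 -c "
from station import env,sense
print(env.sign_off());s=sense();print(s['t'],s['tool_pos'],s['force'],s['finger_gap'])"
```

```text
the job is handed in; nothing more can be done
None
the job is handed in; nothing more can be done
```

The tablet now leans on the tote, the chamber lid is off its gasket, and I handed in at about 24 s with the arm still holding the lid open.

- **Tablet:** it stands tall against the tote lid's front edge with the screen outward. The wrist camera put its lean at about 0.27 rad; a rougher fit from the top camera gave 0.22. It sits about 1° off square. Estimates of how far it is off the middle ranged from 2 to 8 mm, because the tote fits themselves differed by up to about 5 mm.
- **Lid:** the gasket let go at about 17 N with no jump. The lid is held at about 0.08 rad, or 18–20 mm at the front edge. The last scene check gave 0.077–0.085 rad, and the arm's rise less an estimated 2 mm of slip gave about 0.083.
- **Holding force:** the last reading was 10 N down and 6 N sideways, more than the expected 4 N. The hold was steady over the last readings.
- **Failed along the way:** I closed the gripper on nothing twice, once at the tablet and once at the handle. The pads sit about 35 mm farther back than the tool frame says. Going deeper fixed both, and nothing was disturbed.
- **Rest of the bench:** the other things showed no movement in the final top and scene pictures, but I only compared those by eye. The arm covers part of the right side in the top view.

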